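Cap check on the service bench

TASK

First fit the aluminium drip plate into the red rework tray, the edge away from its handle tucked under the tray's lip and the handle edge then lowered until it lies flat; slide the grey keeper fully in over the plate's far edge and only then lock it by turning its yellow clamp knob clockwise to the stop. After that gently twist the cap of every bottle in the blue rack clockwise: a sound cap gives a few degrees and bites, a loose one keeps turning, and you should turn that at least 20 degrees to be sure. Stand each bottle with a loose cap upright on the drip plate, leave the sound ones upright in the rack, crush no bottle and leave the other things on the bench alone.

Things in the scene. Friction and masses are not known exactly. Their poses are not given: they have to be found in the camera images.
- rack: Fixed blue rack, 215 (x) x 141 (y) x 30 mm high; six square pockets 47 mm wide, 24 mm deep (floor 6 mm above the table): three along its x, two along its y, 74 mm apart both ways, about its middle. Origin: centre of its underside; z up. A pocket lets a bottle turn by about 5 degrees at most. Some pockets are empty at times.
- tray: Fixed red tray, 136 (x) x 188 (y) mm outside, 124 x 176 inside, floor 4 mm above the table, side and far (+x) walls 12 mm high. Along the near (-x, robot) side a steel lip reaches 10 mm inwards over the floor, underside 15 mm, top 19 mm above the table; its edge is at x = -52 mm, 114 mm from the far wall. Origin: centre of its underside, z up.
- plate: Loose drip plate 120 (x) x 170 (y) x 5 mm, 0.16 kg, at first flat on the bench. Origin: centre of its underside, z up. Black upright tab handle at x = +30 mm: 12 mm (x) by 50 mm (y), top 39 mm above the underside. -x edge goes under the lip at 12 to 20 degrees tilt, then the +x edge comes down. Seated: flat, axes as the tray's, origin 4 mm above the tray's, 2 to 3 mm play each way.
- plate_grip (a point): Point in the middle of the plate's handle, 28 mm above the plate's underside, a good place to pinch it (fingers closing along the plate's x).
- keeper (a joint): Grey sliding keeper beyond the tray's far wall, at y = +60 mm of the tray: 42 mm square block, top 20 mm above the table, with a steel tongue 30 mm wide, 14 to 19 mm above the table. Value: metres slid towards the tray (-x of the tray), near 0 open, 0.020 at its stop, where the tongue lies 16 mm over the plate's far edge. Drag 2.5 N.
- clamp (a joint): Yellow clamp knob on top of the keeper, riding with it: upright bar 40 mm long, 12 mm thick, 28 to 56 mm above the table. At 0 the bar lies along the tray's x axis (keeper free); grows clockwise seen from above, 1.3 rad at its stop (locked). Drag 0.06 N m. Gripping the bar also serves to slide the keeper.
- clamp_grip (a point): Point on the clamp knob's axis in the middle of its bar, 46 mm above the table.
- bottle_a: Loose square white bottle with yellow label, body 44 x 44 x 58 mm; black round screw cap, 34 mm diameter, 62 to 88 mm above the underside, white mark on top; about 0.13 kg. Origin: centre of the underside, z up. In a rack pocket, or absent. May be lifted by its cap, which does not come off. Crushes at 150 N of contact force: grip with 20 to 40 N. Inside, not to be seen: its seal (_c1), 41 mm up if sound, 51 if loose.
- cap_a (a joint): Turn of bottle_a's cap, rad; near 0 at first, grows clockwise seen from above, cannot go below 0, stays where left; drag 0.02 N m. A sound cap bites and stops at 0.12 rad; a loose one turns on with the same drag (stop at 2.5 rad). Nothing visible tells which. Turning the fingers by 0.5 rad is ample, the bottle's play in its pocket included.
- bottle_b: Loose square white bottle with yellow label, body 44 x 44 x 58 mm; black round screw cap, 34 mm diameter, 62 to 88 mm above the underside, white mark on top; about 0.13 kg. Origin: centre of the underside, z up. In a rack pocket, or absent. May be lifted by its cap, which does not come off. Crushes at 150 N of contact force: grip with 20 to 40 N. Inside, not to be seen: its seal (_c1), 41 mm up if sound, 51 if loose.
- cap_b (a joint): Turn of bottle_b's cap, rad; near 0 at first, grows clockwise seen from above, cannot go below 0, stays where left; drag 0.02 N m. A sound cap bites and stops at 0.12 rad; a loose one turns on with the same drag (stop at 2.5 rad). Nothing visible tells which. Turning the fingers by 0.5 rad is ample, the bottle's play in its pocket included.
- bottle_c: Loose square white bottle with yellow label, body 44 x 44 x 58 mm; black round screw cap, 34 mm diameter, 62 to 88 mm above the underside, white mark on top; about 0.13 kg. Origin: centre of the underside, z up. In a rack pocket, or absent. May be lifted by its cap, which does not come off. Crushes at 150 N of contact force: grip with 20 to 40 N. Inside, not to be seen: its seal (_c1), 41 mm up if sound, 51 if loose.
- cap_c (a joint): Turn of bottle_c's cap, rad; near 0 at first, grows clockwise seen from above, cannot go below 0, stays where left; drag 0.02 N m. A sound cap bites and stops at 0.12 rad; a loose one turns on with the same drag (stop at 2.5 rad). Nothing visible tells which. Turning the fingers by 0.5 rad is ample, the bottle's play in its pocket included.
- bottle_d: Loose square white bottle with yellow label, body 44 x 44 x 58 mm; black round screw cap, 34 mm diameter, 62 to 88 mm above the underside, white mark on top; about 0.13 kg. Origin: centre of the underside, z up. In a rack pocket, or absent. May be lifted by its cap, which does not come off. Crushes at 150 N of contact force: grip with 20 to 40 N. Inside, not to be seen: its seal (_c1), 41 mm up if sound, 51 if loose.
- cap_d (a joint): Turn of bottle_d's cap, rad; near 0 at first, grows clockwise seen from above, cannot go below 0, stays where left; drag 0.02 N m. A sound cap bites and stops at 0.12 rad; a loose one turns on with the same drag (stop at 2.5 rad). Nothing visible tells which. Turning the fingers by 0.5 rad is ample, the bottle's play in its pocket included.
- bottle_e: Loose square white bottle with yellow label, body 44 x 44 x 58 mm; black round screw cap, 34 mm diameter, 62 to 88 mm above the underside, white mark on top; about 0.13 kg. Origin: centre of the underside, z up. In a rack pocket, or absent. May be lifted by its cap, which does not come off. Crushes at 150 N of contact force: grip with 20 to 40 N. Inside, not to be seen: its seal (_c1), 41 mm up if sound, 51 if loose.
- cap_e (a joint): Turn of bottle_e's cap, rad; near 0 at first, grows clockwise seen from above, cannot go below 0, stays where left; drag 0.02 N m. A sound cap bites and stops at 0.12 rad; a loose one turns on with the same drag (stop at 2.5 rad). Nothing visible tells which. Turning the fingers by 0.5 rad is ample, the bottle's play in its pocket included.
- bottle_f: Loose square white bottle with yellow label, body 44 x 44 x 58 mm; black round screw cap, 34 mm diameter, 62 to 88 mm above the underside, white mark on top; about 0.13 kg. Origin: centre of the underside, z up. In a rack pocket, or absent. May be lifted by its cap, which does not come off. Crushes at 150 N of contact force: grip with 20 to 40 N. Inside, not to be seen: its seal (_c1), 41 mm up if sound, 51 if loose.
- cap_f (a joint): Turn of bottle_f's cap, rad; near 0 at first, grows clockwise seen from above, cannot go below 0, stays where left; drag 0.02 N m. A sound cap bites and stops at 0.12 rad; a loose one turns on with the same drag (stop at 2.5 rad). Nothing visible tells which. Turning the fingers by 0.5 rad is ample, the bottle's play in its pocket included.

How it is judged (in metres and radians):
On the way, in this order (a step that is already met when the one before it is completed fails the run):
1. the drip plate lies flat in the tray with its edge under the lip (x of plate in the frame of tray between -0.004 and 0.004 m and y of plate in the frame of tray between -0.006 and 0.006 m and z of plate in the frame of tray between 0.001 and 0.007 m and angle between plate's own z axis and vertical below 0.04 rad), for 0.3 s.
2. the keeper is slid in over the seated plate, its clamp knob not yet locked (all of step 1 and value of joint keeper above 0.016 m and value of joint clamp below 1 rad), for 0.1 s.
3. the clamp knob is turned clockwise to its stop, locking the keeper (value of joint keeper above 0.016 m and value of joint clamp above 1.1 rad), for 0.2 s.
4. every bottle's cap in the rack has been tried: sound caps turned until they bite, loose ones by more than 0.3 rad ((value of joint cap_a above 0.3 rad or (value of joint cap_a above 0.05 rad and distance between bottle_a_c1 and bottle_a below 0.046 m)) and (value of joint cap_b above 0.3 rad or (value of joint cap_b above 0.05 rad and distance between bottle_b_c1 and bottle_b below 0.046 m)) and (value of joint cap_c above 0.3 rad or (value of joint cap_c above 0.05 rad and distance between bottle_c_c1 and bottle_c below 0.046 m)) and (value of joint cap_d above 0.3 rad or (value of joint cap_d above 0.05 rad and distance between bottle_d_c1 and bottle_d below 0.046 m)) and (value of joint cap_e above 0.3 rad or (value of joint cap_e above 0.05 rad and distance between bottle_e_c1 and bottle_e below 0.046 m)) and (value of joint cap_f above 0.3 rad or (value of joint cap_f above 0.05 rad and distance between bottle_f_c1 and bottle_f below 0.046 m))), for 0.2 s.
At the end, for the whole second after the job is handed in: Plate flat in the tray, under its lip; keeper in (over 16 mm), clamp locked (over 1.1 rad); every cap twisted (sound over 0.05 rad, loose over 0.3 rad); loose-capped bottles upright on the plate, sound ones upright and fully down in the rack (0.1 rad); all at rest (all of step 1 and all of step 3 and all of step 4 and angle between each of bottle_a, bottle_b, bottle_c, bottle_d, bottle_e, bottle_f's own z axis and vertical below 0.1 rad and linear speed of each of bottle_a, bottle_b, bottle_c, bottle_d, bottle_e, bottle_f below 0.03 m/s and ((x of bottle_a in the frame of tray between -0.06 and 0.06 m and y of bottle_a in the frame of tray between -0.085 and 0.085 m and z of bottle_a in the frame of tray between 0.005 and 0.014 m and distance between bottle_a_c1 and bottle_a above 0.046 m) or (x of bottle_a in the frame of rack between -0.11 and 0.11 m and y of bottle_a in the frame of rack between -0.075 and 0.075 m and z of bottle_a in the frame of rack between 0.001 and 0.012 m and distance between bottle_a_c1 and bottle_a below 0.046 m)) and ((x of bottle_b in the frame of tray between -0.06 and 0.06 m and y of bottle_b in the frame of tray between -0.085 and 0.085 m and z of bottle_b in the frame of tray between 0.005 and 0.014 m and distance between bottle_b_c1 and bottle_b above 0.046 m) or (x of bottle_b in the frame of rack between -0.11 and 0.11 m and y of bottle_b in the frame of rack between -0.075 and 0.075 m and z of bottle_b in the frame of rack between 0.001 and 0.012 m and distance between bottle_b_c1 and bottle_b below 0.046 m)) and ((x of bottle_c in the frame of tray between -0.06 and 0.06 m and y of bottle_c in the frame of tray between -0.085 and 0.085 m and z of bottle_c in the frame of tray between 0.005 and 0.014 m and distance between bottle_c_c1 and bottle_c above 0.046 m) or (x of bottle_c in the frame of rack between -0.11 and 0.11 m and y of bottle_c in the frame of rack between -0.075 and 0.075 m and z of bottle_c in the frame of rack between 0.001 and 0.012 m and distance between bottle_c_c1 and bottle_c below 0.046 m)) and ((x of bottle_d in the frame of tray between -0.06 and 0.06 m and y of bottle_d in the frame of tray between -0.085 and 0.085 m and z of bottle_d in the frame of tray between 0.005 and 0.014 m and distance between bottle_d_c1 and bottle_d above 0.046 m) or (x of bottle_d in the frame of rack between -0.11 and 0.11 m and y of bottle_d in the frame of rack between -0.075 and 0.075 m and z of bottle_d in the frame of rack between 0.001 and 0.012 m and distance between bottle_d_c1 and bottle_d below 0.046 m)) and ((x of bottle_e in the frame of tray between -0.06 and 0.06 m and y of bottle_e in the frame of tray between -0.085 and 0.085 m and z of bottle_e in the frame of tray between 0.005 and 0.014 m and distance between bottle_e_c1 and bottle_e above 0.046 m) or (x of bottle_e in the frame of rack between -0.11 and 0.11 m and y of bottle_e in the frame of rack between -0.075 and 0.075 m and z of bottle_e in the frame of rack between 0.001 and 0.012 m and distance between bottle_e_c1 and bottle_e below 0.046 m)) and ((x of bottle_f in the frame of tray between -0.06 and 0.06 m and y of bottle_f in the frame of tray between -0.085 and 0.085 m and z of bottle_f in the frame of tray between 0.005 and 0.014 m and distance between bottle_f_c1 and bottle_f above 0.046 m) or (x of bottle_f in the frame of rack between -0.11 and 0.11 m and y of bottle_f in the frame of rack between -0.075 and 0.075 m and z of bottle_f in the frame of rack between 0.001 and 0.012 m and distance between bottle_f_c1 and bottle_f below 0.046 m))); the robot touches nothing.
It fails at once if one of the other things on the bench is shoved aside (by more than 40 mm) (distance of any of screwdriver, solder_spool, board, brush, flux_jar, screw_dish from where it was at the start of the episode above 0.04 m).
It fails at once if a bottle or its cap is crushed (more than 150 N of contact force from the fingers) (contact force between the fingers and bottle_a above 150 N or contact force between the fingers and bottle_b above 150 N or contact force between the fingers and bottle_c above 150 N or contact force between the fingers and bottle_d above 150 N or contact force between the fingers and bottle_e above 150 N or contact force between the fingers and bottle_f above 150 N).
Of bottle_a, bottle_b, bottle_c, bottle_d, bottle_e, bottle_f only 4 to 6 are there at a start; the rules pass over those that are not, and their reading is None.
At some moment in a run one of plate may be knocked a few centimetres aside while the robot is not near it.
It also fails if it takes over 210 s, if anything falls off the work surface, if the arm or the gripper's body presses on something with over 40 N, if the wrist force passes 120 N, or if a joint passes its speed limit or range.

ROBOT

A 6-joint arm with a two-finger parallel gripper is mounted at the origin on the work surface. World frame = base frame: x ahead of the robot, y to its left, z up, the work surface at z = 0. Lengths are in mm, angles in rad, forces in N, time in s.
With the tool pointing down it reaches from about 400 to 925 mm from the base axis. Payload 12.5 kg.
Tool frame: the origin (TCP) lies at the very end of the fingers, on their centre line; the grasp point (between the pads) lies 19 mm behind it; z points along the fingers, y is the line along which they close (so a half turn about z gives the same grasp; the last joint's range is limited). The gripper opens to 95 mm and grips with 3 to 60 N. Pads are 20 mm wide; open, the fingers measure 119 mm over their backs; the gripper's body (75 mm by 180 mm) begins 59 mm behind the grasp point.
Start: joints at [-1.215, 0.491, 1.559, -0, 1.092, -0.106], TCP at [278.5, -559.54, 214.661] pointing down, gripper open.
Joint ranges: [-3.1, 3.1], [-0.84, 2.19], [0.05, 2.79], [-1.13, 4.28], [0.06, 2.93], [-2.69, 2.69]. Speed limits (rad/s): [2.22, 2.22, 2.79, 3.14, 3.14, 3.14].

INTERFACE

Orientations are given as [roll, pitch, yaw] about the fixed x, y, z axes, in that order (R = Rz(yaw) Ry(pitch) Rx(roll)).
In Python, from cell import state, imaging, env, spot_in, mark_of gives the robot as it stands. The module is installed in compiled form; this text tells all that it offers.
- The arm moves only by the tool step_arm, never from a script. Its argument "increments" is a list of rows, each an object with "slide": the shift along the tool's x, y, z in m, a list of three; "roll": the turn about the tool's z in rad. A call has 1 to 5 rows; each row is the pose to reach, as a shift and turn from the pose commanded when the call began, along the tool's axes at that moment; what a row does not reach only later rows make up. A row lasts 1/8 s, in which the tool goes at most 62.5 mm and 10.7 degrees, less where a joint would pass 70% of its speed; a pose out of reach is approached as far as the arm can. A call with a gripper value outside its range is refused whole. "fingers" is the opening, from 0 (shut) to 1 (fully open), set as the call begins (left out, the last holds). The fingers move at their own pace and stop on an object; the grip force is fixed at half the most. Time passes only in rows, so rows that repeat a pose let the fingers close. It gives the time, the measured TCP pose, the force, the opening and the grip force at its end, in the units of the state.
- state(): the state, without advancing time (a new reading comes with each control period).
- imaging.read_camera(name): name is "scene" or "side" or "wrist"; returns a dict with "color" (480x640x3 uint8, red, green, blue), "z_map" (480x640 float32, mm along the optical axis (not along the pixel's ray), 0 where there is no reading), "intrinsics" (3x3 intrinsics, pixels), "camera_from_world" (4x4, takes a point from world to camera coordinates). Camera axes: x right, y up, looking along -z (the intrinsics and any distortion apply to the point x, -y, -z); pixel columns grow to the right and rows downward; lengths in mm; the calibration is good to about 2 mm. A picture is of the moment at which its call begins.
- env.job_done(): hands the job in; it is judged then, once.
Trained networks look in the newest picture that a camera, given by its name, has taken for a name from the list of things; names that differ only in an ending like _2 or _b are one class to them, and where a whole thing is asked for, a point or a joint stands for the part that bears it (a point fixed in the world has none). Each returns a list of dicts, best first, with "confidence" (0 to 1); they miss things now and then, are a little off and sometimes report something else, mostly with a low value. They report only what shows in the picture. A call takes as long as a camera call.
- spot_in(camera, target): "bbox" ([left, top, right, bottom] in pixels, round what is visible of it).
- mark_of(camera, target): "uv" ([column, row] in pixels: a listed point, or the origin of a listed thing).
The state is a dict: "t": time; "joints": joint angles; "qvel": joint speeds; "tau": joint torques, N m; "eef_pos": TCP position; "tcp_rot": TCP orientation; "ft_force": force on the tool from outside, world axes, zero at the start; "moment": the same for the moment, N m; "opening": opening from 0.0 (shut) to 1.0 (fully open); "grip_force": force on a finger pad.
Only numpy, scipy, OpenCV 4.12 (cv2) and the standard library are available. Lean on these libraries where they do the work, as an engineer would, in place of code of your own. Each camera call takes 0.05 s, during which the arm holds its last target. There are 200 camera calls.

## Working session

There is one attempt and no reset: what is moved stays moved. The work goes in short steps, Python scripts to look and compute and a tool call to move; the robot and the scene stay as the last step left them, time stands still between calls to the robot, and variables do not carry over. Pictures are saved under pics/ and viewed, at most 14 in all, crops included, and the job is handed in when it is done.

Besides the shell and the picture viewer there is one more tool, called by a JSON object that holds its "api" and its "payload", one argument or row to a line. step_arm: Moves the arm, as the interface text tells. Its arguments: {"type":"object","properties":{"increments":{"type":"array"},"fingers":{"type":"number"}},"required":["increments"]}

```bash
mkdir -p pics; cat > h.py <<'E'
import numpy as np, cv2
from cell import state, imaging, env, spot_in, mark_of
def cam(n): 
    return imaging.read_camera(n)
def save(c,f): cv2.imwrite('pics/'+f,c['color'][:,:,::-1])
def ray(c,uv):
    K=c['intrinsics'];T=c['camera_from_world']
    x=(uv[0]-K[0,2])/K[0,0];y=(uv[1]-K[1,2])/K[1,1]
    R=T[:3,:3];o=-R.T@T[:3,3]
    return o,R.T@np.array([x,-y,-1.])
def at_z(c,uv,z):
    o,d=ray(c,uv);return o+d*(z-o[2])/d[2]
def at_d(c,uv):
    o,d=ray(c,uv);z=c['z_map'][int(round(uv[1])),int(round(uv[0]))];return o+d*z
def cloud(c):
    K=c['intrinsics'];T=c['camera_from_world'];z=c['z_map']
    v,u=np.mgrid[0:480,0:640]
    P=np.stack([(u-K[0,2])/K[0,0]*z,-(v-K[1,2])/K[1,1]*z,-z],-1)
    W=(P-T[:3,3])@T[:3,:3]; W[z==0]=np.nan
    return W
E
python3 - <<'E'
from h import *
np.set_printoptions(precision=1,suppress=True)
s=state();print({k:np.round(v,3) for k,v in s.items()})
for n in ('scene','side'):
    c=cam(n);save(c,n+'0.png')
    print(n, ray(c,(320,240)))
    for t in ('rack','tray','plate','plate_grip','keeper','clamp_grip','bottle_a'):
        for m in mark_of(n,t)[:6]:
            print(t,np.array(m['uv']),round(m['confidence'],2),at_d(c,m['uv']))
E
```

```text
{'t': np.float64(0.0), 'joints': array([-1.2,  0.5,  1.6, -0. ,  1.1, -0.1]), 'qvel': array([ 0.,  0.,  0.,  0.,  0., -0.]), 'tau': array([  0. , -61.3, -25.8,   0.1,   0. ,  -0. ]), 'eef_pos': array([ 278.4, -559.3,  214.1]), 'tcp_rot': array([-3.1, -0. ,  0.5]), 'ft_force': array([-0.6,  0.3, -0.4]), 'moment': array([ 0., -0.,  0.]), 'grip_force': np.float64(0.0), 'opening': np.float64(0.999)}
scene (array([1032.1,  180.4,  733.6]), array([-0.6, -0.2, -0.8]))
rack [435.8 280.8] 0.74 [571.5 265.2  31.3]
tray [190.2 218.8] 0.8 [ 536.3 -229.1    4.5]
plate [312.2 233.8] 0.8 [535.   28.5  40.9]
plate_grip [314.  237.2] 0.58 [539.3  33.2  37.4]Traceback (most recent call last):
  File "<stdin>", line 8, in <module>
ValueError: it knows: bottle, clamp_grip, plate, plate_grip, rack, tray
```

```bash
python3 - <<'E'
from h import *
np.set_printoptions(precision=1,suppress=True)
for n in ('scene','side'):
    c=cam(n);save(c,n+'0.png')
    print(n, ray(c,(320,240)))
    for t in ('rack','tray','plate','plate_grip','clamp_grip','bottle'):
        for m in mark_of(n,t)[:7]:
            print(t,np.array(m['uv']),round(m['confidence'],2),at_d(c,m['uv']))
E
```

```text
scene (array([1032.1,  180.4,  733.6]), array([-0.6, -0.2, -0.8]))
rack [433.7 277.3] 0.94 [565.4 260.7  31.5]
tray [193.7 219.4] 0.61 [ 536.8 -220.8    5.9]
plate [313.  233.9] 0.76 [535.6  30.3  42. ]
plate [457.7 249.5] 0.28 [541.5 285.9  93.8]
plate_grip [315.8 237. ] 0.78 [536.8  36.   35.7]
clamp_grip [194.4 252.3] 0.75 [ 639.6 -160.9   55.1]
bottle [415.2 273.2] 0.86 [578.3 226.5  50.9]
bottle [409.3 312.2] 0.64 [651.9 228.5  44. ]
bottle [454.9 280.7] 0.61 [571.8 295.3  45. ]
bottle [457.1 250.3] 0.6 [499.2 294.5  36. ]
bottle [414.1 244.7] 0.58 [551.1 213.6  94.5]
side (array([158.7, 884.5, 617.6]), array([ 0.4, -0.8, -0.5]))
rack [261.7 333.5] 0.85 [528.4 293.7  33.1]
tray [361.6 215.3] 0.96 [ 537.  -212.2    2.2]
tray [334.2 265.8] 0.43 [513.4  18.2   2.6]
plate [336.7 266.7] 0.62 [506.3  22.1   4.6]
plate_grip [323.2 255.9] 0.78 [527.2  42.6  37.5]
plate_grip [360.2 214.9] 0.22 [ 539.7 -209.6    4. ]
clamp_grip [312.9 199. ] 0.58 [ 640.2 -158.    51.1]
bottle [267.8 321.1] 0.94 [536.9 257.5  29.2]
bottle [292.1 352. ] 0.9 [462.5 314.8  34.3]
bottle [306.5 324.8] 0.86 [455.6 274.8  60.6]
bottle [250.7 348.2] 0.73 [530.  327.5  28.7]
bottle [231.8 308.7] 0.57 [612.2 251.3  28.4]
```

View pics/scene0.png

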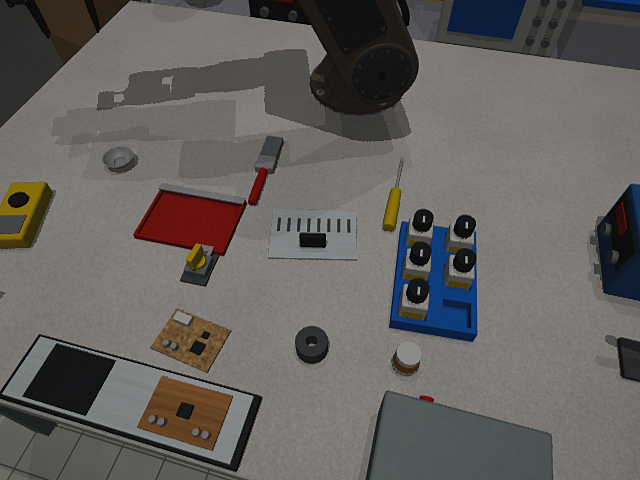

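View pics/side0.png

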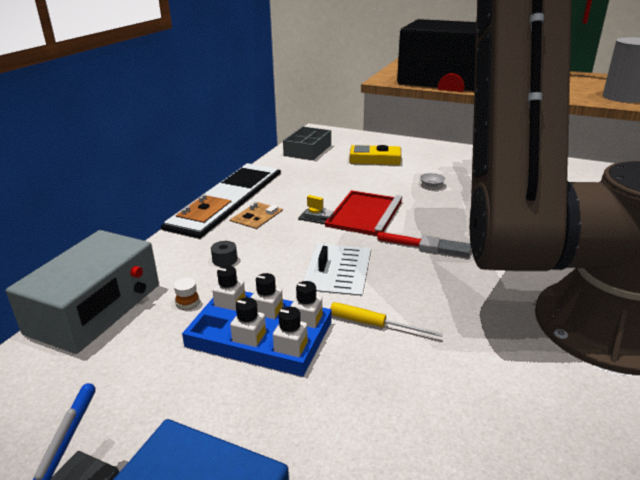

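Scene: red tray centred about px (190,218), with the keeper and yellow knob at (200,260). The plate is at (313,235), and the rack at (435,280) holds five bottles, with its far-right pocket empty. The side view agrees. The tool can't pitch, so I'll pinch the handle along the plate's y axis and tilt the plate in the grip against a ledge. Measuring next.

```bash
cat >> h.py <<'E'
def rect(P):
    (cx,cy),(w,h),a=cv2.minAreaRect(P.astype(np.float32)); return np.round([cx,cy,w,h,a],1)
E
python3 - <<'E'
from h import *
np.set_printoptions(precision=1,suppress=True)
c=cam('scene');W=cloud(c);col=c['color'].astype(int);hsv=cv2.cvtColor(c['color'],cv2.COLOR_RGB2HSV)
x,y,z=W[...,0],W[...,1],W[...,2]
H,S,V=[hsv[...,i].astype(int) for i in range(3)]
box=lambda a,b,cc,d:(x>a)&(x<b)&(y>cc)&(y<d)
red=((H<8)|(H>172))&(S>120)&(V>60)&box(430,640,-340,-110)
n,l,st,_=cv2.connectedComponentsWithStats(red.astype(np.uint8));k=1+st[1:,4].argmax();red=l==k
print('tray red',red.sum(),rect(W[red][:,:2]),'z',np.percentile(z[red],[1,50,99]))
pl=(S<40)&(V>120)&box(440,630,-80,150)
table=np.median(col[(abs(z)<2)&box(440,630,-80,150)],0);print('table',table, 'zt',np.median(z[(abs(z)<8)&box(560,700,60,150)]))
p2=box(440,630,-80,150)&(z>2.8)&(z<9);n,l,st,_=cv2.connectedComponentsWithStats(p2.astype(np.uint8));k=1+st[1:,4].argmax();p2=l==k
print('plate',p2.sum(),rect(W[p2][:,:2]))
t=box(440,630,-80,150)&(z>25)&(z<50);print('tab',t.sum(),rect(W[t&(z>33)][:,:2]),np.percentile(z[t],[5,95]))
ye=(H>18)&(H<35)&(S>120)&(V>80)&box(580,720,-260,-80)
print('knob',ye.sum(),rect(W[ye&(z>50)][:,:2]),np.nanmax(z[ye]))
bl=(H>100)&(H<125)&(S>150)&box(420,720,150,370)
print('rack',rect(W[bl&(z>25)&(z<35)][:,:2]))
cap=(z>88)&box(420,720,150,370);n,l,st,ce=cv2.connectedComponentsWithStats(cap.astype(np.uint8))
for i in range(1,n):
    if st[i,4]>30: P=W[l==i];print('cap',st[i,4],rect(P[:,:2]),np.median(P[:,2]))
o=(z>4)&(z<60)&box(330,480,-330,0)
n,l,st,_=cv2.connectedComponentsWithStats(o.astype(np.uint8))
for i in range(1,n):
    if st[i,4]>20: P=W[l==i];print('obj',st[i,4],P.min(0),P.max(0))
E
```

```text
tray red 4123 [ 541.8 -226.4  126.5  188.9    1.8] z [ 1.7  4.7 14.1]
table [130. 127. 122.] zt 0.5953477308587235
plate 3733 [505.3  20.7 126.1 173.9  13.8]
tab 238 [536.7  28.6  13.1  49.2  12.8] [25.9 41.2]
knob 162 [ 639.4 -163.2   11.6   39.2   86.1] 59.46310391574604
rack [554.3 263.3 216.6 141.    4.4]
cap 248 [483.2 220.5  32.6  33.   86.6] 94.09676053950491
cap 254 [478.2 294.6  32.2  32.5  22.6] 94.13443258777613
cap 288 [556.7 226.9  32.7  34.1  62.9] 94.29118456873299
cap 302 [552.2 299.7  33.7  32.6  51.9] 94.30995485237766
cap 337 [631.  232.4  32.5  32.8  63.3] 94.39467990809945
obj 665 [ 330.7 -150.6    4.8] [ 470.4 -107.8   23.4]
obj 442 [ 464.5 -323.1    4. ] [ 479.9 -133.9   22.8]
obj 27 [ 474.7 -242.5    4.1] [ 479.9 -195.9    6.8]
obj 246 [452.1 -74.6   4. ] [479.9  -0.1   8.9]
```

```bash
cat >> h.py <<'E'
def go(x,y,z,yaw):
    s=state();p=np.array(s['eef_pos']);r,pt,yw=s['tcp_rot']
    from scipy.spatial.transform import Rotation as Ro
    R=Ro.from_euler('xyz',[r,pt,yw]).as_matrix()
    d=R.T@(np.array([x,y,z])-p)/1000
    dy=(yaw-yw+np.pi)%(2*np.pi)-np.pi
    print('slide',np.round(d,4).tolist(),'roll',round(-dy,4),'rows',np.ceil(max(np.linalg.norm(d)/.0625,abs(dy)/.187)),'from',np.round(p,1),np.round([r,pt,yw],4))
E
python3 -c "
from h import *
go(520,-230,330,0.03)"
```

```text
slide [0.363, -0.1874, -0.1154] roll 0.4319 rows 7.0 from [ 278.5 -559.5  214.7] [3.1415 0.     0.4619]
```

{"api": "step_arm", "payload": {
  "increments": [
    {"slide": [0.05, -0.025, -0.016], "roll": 0.06},
    {"slide": [0.1, -0.05, -0.03], "roll": 0.13},
    {"slide": [0.15, -0.075, -0.045], "roll": 0.2},
    {"slide": [0.2, -0.1, -0.06], "roll": 0.25},
    {"slide": [0.25, -0.125, -0.08], "roll": 0.3}
  ]
}}

```text
t: 1.62
eef_pos: [447.4, -334.6, 295.1]
tcp_rot: [-3.141, 0.0, 0.16]
ft_force: [1.0, -1.4, -0.0]
opening: 1.001
grip_force: 0.0
```

```bash
python3 -c "
from h import *
go(520,-230,330,0.03)"
```

```text
slide [0.0884, -0.0917, -0.0349] roll 0.13 rows 3.0 from [ 447.4 -334.6  295.1] [-3.1414e+00  2.0000e-04  1.6000e-01]
```

{"api": "step_arm", "payload": {
  "increments": [
    {"slide": [0.045, -0.046, -0.018], "roll": 0.06},
    {"slide": [0.088, -0.092, -0.035], "roll": 0.13},
    {"slide": [0.088, -0.092, -0.035], "roll": 0.13},
    {"slide": [0.088, -0.092, -0.035], "roll": 0.13}
  ]
}}

```text
t: 2.12
eef_pos: [518.6, -231.2, 329.4]
tcp_rot: [3.141, 0.0, 0.033]
ft_force: [-0.1, -1.3, 0.4]
opening: 1.004
grip_force: 0.0
```

```bash
python3 - <<'E'
from h import *
np.set_printoptions(precision=1,suppress=True)
s=state();print(s['eef_pos'],s['tcp_rot'])
c=cam('wrist');save(c,'wrist1.png');W=cloud(c);print(ray(c,(320,240)))
hsv=cv2.cvtColor(c['color'],cv2.COLOR_RGB2HSV);H,S,V=[hsv[...,i].astype(int) for i in range(3)]
x,y,z=W[...,0],W[...,1],W[...,2]
red=((H<8)|(H>172))&(S>120)&(V>60)
print(rect(W[red&(z>8)&(z<16)][:,:2]),'floor z',np.nanmedian(z[red]),'floor',rect(W[red&(z<8)&(z>2)][:,:2]))
lip=(z>16)&(z<22)&(x<500)&(x>440)&(S<80);print('lip',lip.sum(),rect(W[lip][:,:2]))
ye=(H>18)&(H<35)&(S>120)&(z>48);print('knob',ye.sum(),ye.any() and rect(W[ye][:,:2]))
print(mark_of('wrist','tray')[:1],mark_of('wrist','clamp_grip')[:1])
E
```

```text
[ 518.6 -231.2  329.4] [3.1 0.  0. ]
(array([ 591.3, -230.2,  498.8]), array([-0.3, -0. , -1. ]))
[ 487.1 -219.   226.1  209.4    1.9] floor z 3.600982939636375 floor [ 483.5 -217.6  222.7  199.8    1.3]
lip 2404 [ 467.2 -309.9  346.9   35.4   85.3]
knob 5371 [ 582.8 -224.9  165.9  117.5   10. ]
[{'uv': [314.6, 178.7], 'confidence': 0.66}] [{'uv': [255.9, 78.2], 'confidence': 0.88}]
```

View pics/wrist1.png

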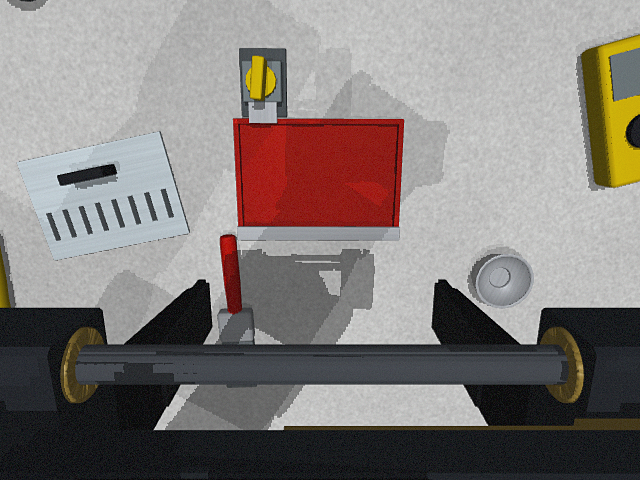

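The wrist view shows the tray at cols 234-404, rows 118-240, the keeper at (262,80) with its tongue tip over the far wall, the plate at (104,195), and the brush just below the tray's left corner. I'll extract accurate poses from it.

```bash
python3 - <<'E'
from h import *
np.set_printoptions(precision=1,suppress=True)
c=cam('wrist');W=cloud(c)
hsv=cv2.cvtColor(c['color'],cv2.COLOR_RGB2HSV);H,S,V=[hsv[...,i].astype(int) for i in range(3)]
x,y,z=W[...,0],W[...,1],W[...,2]
v,u=np.mgrid[0:480,0:640]
R=(v<245)
red=((H<8)|(H>172))&(S>120)&(V>40)&R&(u>200)&(u<420)
print('walls',rect(W[red&(z>9)&(z<16)][:,:2]),'all',rect(W[red][:,:2]),'floorz',np.median(z[red]))
lip=(z>15)&(z<23)&(v>215)&R&(u>220)&(u<410);print('lip',lip.sum(),rect(W[lip][:,:2]),np.median(z[lip]))
ye=(H>18)&(H<35)&(S>120)&(z>50)&R&(u>200)&(u<300);print('knob',ye.sum(),rect(W[ye][:,:2]),np.median(z[ye]))
to=(z>15)&(z<23)&(v<126)&(v>100)&(u>240)&(u<290)&(S<60)&(V>130);print('tongue',to.sum(),rect(W[to][:,:2]))
pl=(z>3)&(z<9)&R&(u<200);n,l,st,_=cv2.connectedComponentsWithStats(pl.astype(np.uint8));k=1+st[1:,4].argmax();pl=l==k
print('plate',pl.sum(),rect(W[pl][:,:2]),np.median(z[pl]))
tb=(z>34)&(z<46)&R&(u<200);print('tab',rect(W[tb][:,:2]),np.median(z[tb]))
E
```

```text
walls [ 529.  -217.7  142.7  209.3    1.8] all [nan nan nan  0. nan] floorz nan
lip 2365 [ 472.9 -220.8   21.6  205.9    3.6] 18.32462499531556
knob 551 [ 636.5 -165.1   12.2   39.7   85.6] 55.04760874734335
tongue 481 [ 605.8 -166.    20.6   29.9    1.8]
plate 12883 [503.7  19.9 120.  171.2  13.5] 4.4897688498834905
tab [532.9  26.6  12.   50.6  13.5] 38.17661375886851
```

```bash
python3 - <<'E'
from h import *
np.set_printoptions(precision=1,suppress=True)
c=cam('wrist');W=cloud(c)
hsv=cv2.cvtColor(c['color'],cv2.COLOR_RGB2HSV);H,S,V=[hsv[...,i].astype(int) for i in range(3)]
x,y,z=W[...,0],W[...,1],W[...,2]
v,u=np.mgrid[0:480,0:640]
red=((H<8)|(H>172))&(S>120)&(V>40)&(v<226)&(u>225)&(u<420)&np.isfinite(z)
w=red&(z>9)&(z<16);print('walls',rect(W[w][:,:2]))
print('all',rect(W[red][:,:2]),'floorz',np.median(z[red]))
lip=(z>15)&(z<23)&(v>222)&(v<243)&(u>236)&(u<410)&(S<90);print('lip',lip.sum(),rect(W[lip][:,:2]))
go(533,26.6,150,0.2356)
E
```

```text
walls [ 540.8 -228.1  120.2  187.6    1.9]
all [ 539.7 -227.9  122.1  188.1    1.8] floorz 3.5110643796286203
lip 2263 [ 473.5 -230.4   16.3  186.7    1.7]
slide [0.0229, -0.2584, 0.1793] roll -0.2054 rows 6.0 from [ 518.  -232.3  329.3] [-3.1  0.   0. ]
```

{"api": "step_arm", "payload": {
  "increments": [
    {"slide": [0.005, -0.052, 0.036], "roll": -0.04},
    {"slide": [0.01, -0.104, 0.072], "roll": -0.08},
    {"slide": [0.014, -0.156, 0.108], "roll": -0.12},
    {"slide": [0.018, -0.208, 0.144], "roll": -0.16},
    {"slide": [0.023, -0.258, 0.18], "roll": -0.205}
  ]
}}

```text
t: 3.0
eef_pos: [533.2, 25.7, 150.4]
tcp_rot: [3.141, -0.001, 0.237]
ft_force: [0.9, -0.4, -0.3]
opening: 1.002
grip_force: 0.0
```

{"api": "step_arm", "payload": {
  "increments": [
    {"slide": [0, 0, 0]},
    {"slide": [0, 0, 0]}
  ]
}}

```text
invalid input at $.increments[0]: expected keys slide, roll
```

```bash
python3 - <<'E'
from h import *
np.set_printoptions(precision=1,suppress=True)
c=cam('wrist');W=cloud(c);z=W[...,2];s=state()
v,u=np.mgrid[0:480,0:640]
d=np.hypot(W[...,0]-533,W[...,1]-26.6)
tb=(z>34)&(z<44)&(d<70)&(v<330);print('tab',tb.sum(),rect(W[tb][:,:2]))
go(533,26.6,11,0.2356)
E
```

```text
tab 1262 [533.5  27.2  11.6  50.1  13.8]
slide [0.0016, 0.0043, 0.1351] roll 0.0056 rows 3.0 from [531.2  30.2 146.2] [-3.1  0.   0.2]
```

{"api": "step_arm", "payload": {
  "increments": [
    {"slide": [0, -0.001, 0.05], "roll": 0},
    {"slide": [0, -0.001, 0.1], "roll": 0},
    {"slide": [0, -0.001, 0.139], "roll": 0},
    {"slide": [0, -0.001, 0.139], "roll": 0},
    {"slide": [0, -0.001, 0.139], "roll": 0}
  ]
}}

```text
t: 3.68
eef_pos: [533.7, 25.4, 13.5]
tcp_rot: [3.141, -0.001, 0.236]
ft_force: [-1.1, -0.7, -0.3]
opening: 1.0
grip_force: 0.0
```

{"api": "step_arm", "payload": {
  "increments": [
    {"slide": [0, 0, 0], "roll": 0},
    {"slide": [0, 0, 0], "roll": 0},
    {"slide": [0, 0, 0], "roll": 0},
    {"slide": [0, 0, 0], "roll": 0},
    {"slide": [0, 0, 0], "roll": 0}
  ],
  "fingers": 0.3
}}

```text
t: 4.3
eef_pos: [533.0, 26.0, 12.4]
tcp_rot: [-3.142, -0.0, 0.237]
ft_force: [-0.6, 1.6, 1.0]
opening: 0.528
grip_force: 1.0
```

{"api": "step_arm", "payload": {
  "increments": [
    {"slide": [0, 0, -0.02], "roll": 0},
    {"slide": [0, 0, -0.05], "roll": 0},
    {"slide": [0, 0, -0.07], "roll": 0},
    {"slide": [0, 0, -0.07], "roll": 0}
  ]
}}

```text
t: 4.8
eef_pos: [533.5, 25.9, 83.2]
tcp_rot: [3.141, -0.002, 0.237]
ft_force: [-0.3, -0.1, -2.2]
opening: 0.523
grip_force: 30.0
```

```bash
python3 - <<'E'
from h import *
np.set_printoptions(precision=3,suppress=True)
c=cam('wrist');save(c,'w2.png');c=cam('side');save(c,'s2.png');s=state();print(s['grip_force'],s['moment'],s['ft_force'],s['eef_pos'])
a=cv2.imread('pics/w2.png');b=cv2.imread('pics/s2.png');cv2.imwrite('pics/m2.png',cv2.resize(np.hstack([a,b]),(800,300)))
E
```

```text
29.999655783176422 [0.047 0.016 0.018] [ 0.094  0.253 -1.807] [532.715  25.927  81.663]
```

View pics/m2.png

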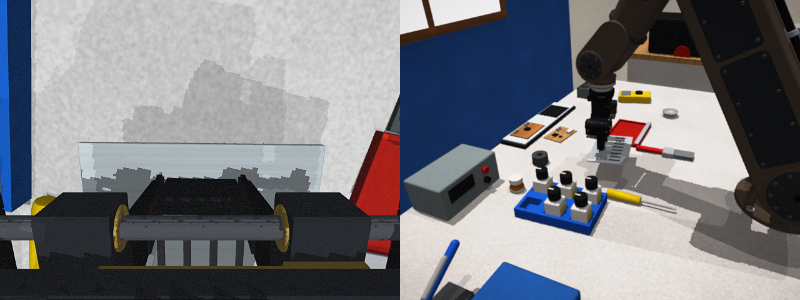

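The handle is held and the plate is lifted, with its edge at cols 78-325 of the left half. I'll fit its plane to see how far it has tilted.

```bash
cat >> h.py <<'E'
def plate(cams=('wrist','scene','side'),zr=(-45,30)):
    "plane and extents of the held plate in tool-yaw frame about TCP"
    s=state();p=np.array(s['eef_pos']);yw=s['tcp_rot'][2]
    for n in cams:
        c=cam(n);W=cloud(c)-p
        cs,sn=np.cos(yw),np.sin(yw)
        X=W[...,0]*cs+W[...,1]*sn;Y=-W[...,0]*sn+W[...,1]*cs;Z=W[...,2]
        hsv=cv2.cvtColor(c['color'],cv2.COLOR_RGB2HSV)
        m=(abs(Y)<88)&(X>-105)&(X<40)&(Z>zr[0])&(Z<zr[1])&(hsv[...,1]<60)&(hsv[...,2]>70)
        q=np.stack([X[m],Y[m],Z[m]],-1)
        if len(q)<200: print(n,'few',len(q));continue
        A=np.c_[q[:,:2],np.ones(len(q))];k=np.ones(len(q),bool)
        for i in range(8):
            f=np.linalg.lstsq(A[k],q[k,2],rcond=None)[0];r=abs(A@f-q[:,2]);k=r<max(2,np.median(r)*2)
        print(n,k.sum(),'slope x,y deg',np.round(np.degrees(np.arctan(f[:2])),1),'z0',round(f[2],1),'X',np.round(np.percentile(q[k,0],[.3,99.7]),1),'Y',np.round(np.percentile(q[k,1],[.3,99.7]),1))
E
python3 - <<'E'
from h import *
plate()
go(533.2-68-14-0,-260,90,0.0318)
E
```

```text
wrist 31513 slope x,y deg [-0.1  0. ] z0 -8.1 X [-66.8  30.8] Y [-85.6  82.5]
scene 1887 slope x,y deg [-0. -0.] z0 -7.2 X [-78.4  34. ] Y [-84.7  84.4]
side 2042 slope x,y deg [-0.1  0. ] z0 -9.2 X [-88.3  30.9] Y [-84.7  85.9]
slide [-0.1462, 0.2588, -0.0085] roll 0.205 rows 5.0 from [532.6  25.9  81.3] [-3.1412e+00  1.6000e-03  2.3680e-01]
```

{"api": "step_arm", "payload": {
  "increments": [
    {"slide": [-0.03, 0.05, -0.008], "roll": 0.04},
    {"slide": [-0.06, 0.1, -0.008], "roll": 0.08},
    {"slide": [-0.09, 0.155, -0.008], "roll": 0.12},
    {"slide": [-0.12, 0.205, -0.008], "roll": 0.16},
    {"slide": [-0.149, 0.259, -0.008], "roll": 0.205}
  ]
}}

```text
t: 5.68
eef_pos: [447.9, -262.4, 89.7]
tcp_rot: [-3.141, 0.001, 0.03]
ft_force: [1.8, 0.2, -0.7]
opening: 0.523
grip_force: 30.0
```

{"api": "step_arm", "payload": {
  "increments": [
    {"slide": [0, 0, 0.01], "roll": 0},
    {"slide": [0, 0, 0.03], "roll": 0},
    {"slide": [0, 0, 0.05], "roll": 0},
    {"slide": [0, 0, 0.05], "roll": 0}
  ]
}}

```text
t: 6.18
eef_pos: [448.3, -259.6, 38.7]
tcp_rot: [-3.139, 0.003, 0.033]
ft_force: [0.1, -0.9, -1.0]
opening: 0.522
grip_force: 30.0
```

```bash
python3 - <<'E'
from h import *
plate(('wrist','side'),(-15,10))
go(449.2,-261,29,0.0318)
E
```

```text
wrist 31635 slope x,y deg [-0.2  0.1] z0 -8.1 X [-66.4  31. ] Y [-85.7  82.4]
side 1268 slope x,y deg [-0.1  0. ] z0 -7.8 X [-87.6  32.1] Y [-86.4  86.8]
slide [0.0001, 0.0007, 0.0113] roll 0.0007 rows 1.0 from [ 449.1 -260.3   40.3] [-3.1412e+00  5.0000e-04  3.2500e-02]
```

{"api": "step_arm", "payload": {
  "increments": [
    {"slide": [0, 0, 0.006], "roll": 0},
    {"slide": [0, 0, 0.008], "roll": 0},
    {"slide": [0, 0, 0.009], "roll": 0},
    {"slide": [0, 0, 0.01], "roll": 0},
    {"slide": [0, 0, 0.011], "roll": 0}
  ]
}}

```text
t: 6.9
eef_pos: [448.8, -260.9, 30.8]
tcp_rot: [3.141, -0.0, 0.032]
ft_force: [-8.8, 2.9, 24.1]
opening: 0.525
grip_force: 30.0
```

```bash
python3 - <<'E'
from h import *
plate(('wrist','side'),(-40,10));s=state();print(s['eef_pos'],s['ft_force'])
E
```

```text
wrist 31832 slope x,y deg [0.9 0. ] z0 -7.8 X [-67.2  31.2] Y [-85.6  82.5]
side 1410 slope x,y deg [ 1.1 -0. ] z0 -8.5 X [-88.3  32.1] Y [-85.8  86.8]
[ 448.79745955 -260.81987189   30.72009407] [-6.1476665   3.29653505 18.58143436]
```

{"api": "step_arm", "payload": {
  "increments": [
    {"slide": [0, 0, 0.001], "roll": 0},
    {"slide": [0, 0, 0.002], "roll": 0},
    {"slide": [0, 0, 0.003], "roll": 0},
    {"slide": [0, 0, 0.003], "roll": 0}
  ]
}}

```text
t: 7.5
eef_pos: [448.6, -260.9, 27.8]
tcp_rot: [3.141, -0.0, 0.032]
ft_force: [-7.7, 2.0, 21.5]
opening: 0.525
grip_force: 30.0
```

```bash
python3 - <<'E'
from h import *
plate(('wrist','side'),(-40,10));s=state();print(s['eef_pos'],s['ft_force'])
E
```

```text
wrist 31860 slope x,y deg [5. 0.] z0 -6.2 X [-69.8  31.2] Y [-85.6  82.5]
side 1411 slope x,y deg [5. 0.] z0 -7.1 X [-87.6  31.7] Y [-85.5  86.8]
[ 448.58792071 -260.85011038   27.84443783] [-8.41783502  2.1983367  20.86012839]
```

{"api": "step_arm", "payload": {
  "increments": [
    {"slide": [0, 0, 0.001], "roll": 0},
    {"slide": [0, 0, 0.002], "roll": 0},
    {"slide": [0, 0, 0.003], "roll": 0},
    {"slide": [0, 0, 0.004], "roll": 0},
    {"slide": [0, 0, 0.004], "roll": 0}
  ]
}}

```text
t: 8.22
eef_pos: [448.6, -260.9, 24.1]
tcp_rot: [3.141, -0.0, 0.032]
ft_force: [-8.6, 3.3, 24.7]
opening: 0.522
grip_force: 30.0
```

```bash
python3 - <<'E'
from h import *
plate(('wrist','side'),(-40,10));s=state();print(s['eef_pos'],s['ft_force'])
E
```

```text
wrist 31543 slope x,y deg [10.  0.] z0 -4.1 X [-73.5  30.7] Y [-85.6  82.4]
side 1511 slope x,y deg [10.7 -0. ] z0 -4.8 X [-104.6   31.2] Y [-85.   86.6]
[ 448.596492   -260.89765176   24.11227996] [-8.50035785  2.48018926 24.74351627]
```

{"api": "step_arm", "payload": {
  "increments": [
    {"slide": [0, 0, -0.02], "roll": 0},
    {"slide": [0, 0, -0.05], "roll": 0},
    {"slide": [0.02, -0.005, -0.07], "roll": 0},
    {"slide": [0.06, -0.015, -0.07], "roll": 0},
    {"slide": [0.1, -0.026, -0.07], "roll": 0}
  ]
}}

```text
t: 8.95
eef_pos: [549.2, -231.5, 93.0]
tcp_rot: [3.141, -0.001, 0.031]
ft_force: [0.2, -1.1, -2.0]
opening: 0.524
grip_force: 30.0
```

{"api": "step_arm", "payload": {
  "increments": [
    {"slide": [0.021, -0.004, 0.01], "roll": 0},
    {"slide": [0.021, -0.004, 0.025], "roll": 0},
    {"slide": [0.021, -0.004, 0.025], "roll": 0}
  ]
}}

```text
t: 9.32
eef_pos: [567.5, -226.7, 65.9]
tcp_rot: [-3.14, 0.003, 0.032]
ft_force: [-0.7, -0.1, -2.0]
opening: 0.521
grip_force: 30.0
```

```bash
python3 - <<'E'
from h import *
plate(('wrist','side'),(-45,10));s=state();print(s['eef_pos'],s['ft_force'])
go(570.7,-227.2,40,0.0318)
E
```

```text
wrist 31567 slope x,y deg [9.7 0.1] z0 -4.2 X [-73.5  30.7] Y [-85.6  82.4]
side 1265 slope x,y deg [9.9 0.1] z0 -4.4 X [-86.6  31.2] Y [-85.5  85.4]
[ 568.12092422 -227.27676466   67.32027909] [ 0.16671671 -0.21750932 -1.20724839]
slide [0.0026, 0.0, 0.0273] roll -0.0007 rows 1.0 from [ 568.1 -227.3   67.3] [-3.1413e+00  7.0000e-04  3.1100e-02]
```

{"api": "step_arm", "payload": {
  "increments": [
    {"slide": [0.002, 0, 0.012], "roll": 0},
    {"slide": [0.002, 0, 0.025], "roll": 0},
    {"slide": [0.002, 0, 0.032], "roll": 0},
    {"slide": [0.002, 0, 0.037], "roll": 0},
    {"slide": [0.002, 0, 0.037], "roll": 0}
  ]
}}

```text
t: 10.05
eef_pos: [570.8, -226.8, 30.0]
tcp_rot: [-3.141, 0.001, 0.032]
ft_force: [-0.6, 0.4, -1.8]
opening: 0.527
grip_force: 30.0
```

```bash
python3 - <<'E'
from h import *
plate(('wrist',),(-45,10));s=state();print(s['eef_pos'],s['ft_force'])
go(561.7,-227.5,29.5,0.0318)
c=cam('side');cv2.imwrite('pics/s3.png',cv2.resize(c['color'][150:300,250:450,::-1],(800,600)))
E
```

```text
wrist 31527 slope x,y deg [9.8 0.1] z0 -4.2 X [-73.5  30.7] Y [-85.6  82.4]
[ 570.95038602 -226.92589636   30.29989266] [ 0.85472369 -0.11990223 -1.98795399]
slide [-0.0093, 0.0003, 0.0008] roll 0.0 rows 1.0 from [ 571.  -226.9   30.3] [3.1415e+00 1.0000e-04 3.1800e-02]
```

View pics/s3.png

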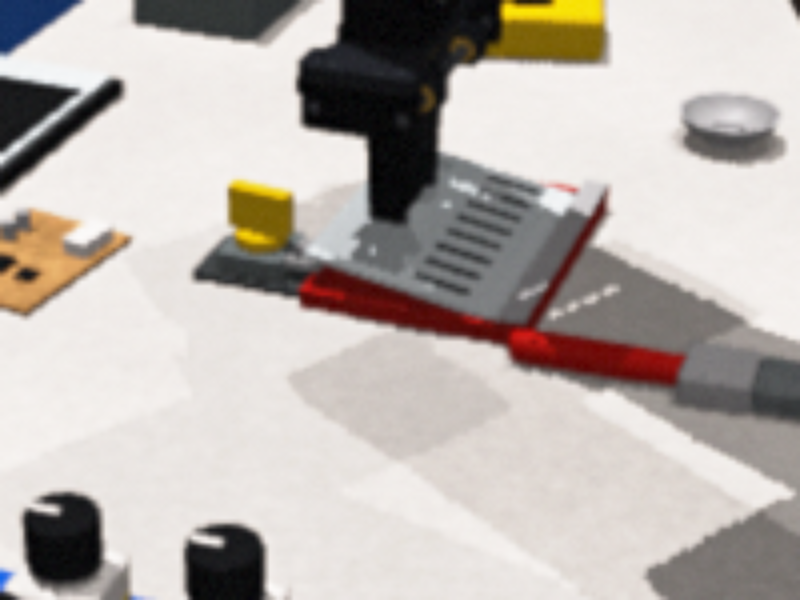

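The tilted plate sits in the tray with its low edge just in front of the lip, near (530,310) in the crop, and its raised edge above the tongue. Next I slide it under the lip.

{"api": "step_arm", "payload": {
  "increments": [
    {"slide": [-0.003, 0, 0], "roll": 0},
    {"slide": [-0.006, 0, 0.0], "roll": 0},
    {"slide": [-0.009, 0, 0.0], "roll": 0},
    {"slide": [-0.0095, 0, 0.001], "roll": 0},
    {"slide": [-0.0095, 0, 0.001], "roll": 0}
  ]
}}

```text
t: 10.78
eef_pos: [561.4, -227.3, 29.3]
tcp_rot: [3.142, -0.0, 0.032]
ft_force: [0.6, -0.4, -1.8]
opening: 0.522
grip_force: 30.0
```

```bash
python3 - <<'E'
from h import *
plate(('wrist',),(-45,10));s=state();print(s['eef_pos'],s['ft_force'])
E
```

```text
wrist 31527 slope x,y deg [9.9 0.1] z0 -4.2 X [-73.5  30.7] Y [-85.6  82.4]
[ 561.50743262 -227.25914508   29.32715217] [ 0.20046306  0.41296245 -1.45909072]
```

{"api": "step_arm", "payload": {
  "increments": [
    {"slide": [-0.001, 0, 0.002], "roll": 0},
    {"slide": [0, 0, 0.004], "roll": 0},
    {"slide": [0.001, 0, 0.006], "roll": 0},
    {"slide": [0.001, 0, 0.008], "roll": 0},
    {"slide": [0.001, 0, 0.009], "roll": 0}
  ]
}}

```text
t: 11.45
eef_pos: [563.2, -227.3, 20.6]
tcp_rot: [3.141, -0.002, 0.032]
ft_force: [6.4, 2.6, 5.6]
opening: 0.52
grip_force: 30.0
```

```bash
python3 - <<'E'
from h import *
plate(('wrist',),(-45,10));s=state();print(s['eef_pos'],s['ft_force'])
E
```

```text
wrist 31112 slope x,y deg [ 5.  -0.1] z0 -4.0 X [-67.8  39.2] Y [-85.5  82.3]
[ 563.21473657 -227.29164186   20.50438738] [5.34329872 1.79996045 4.27926449]
```

{"api": "step_arm", "payload": {
  "increments": [
    {"slide": [0.001, 0, 0.002], "roll": 0},
    {"slide": [0.002, 0, 0.004], "roll": 0},
    {"slide": [0.0025, 0, 0.006], "roll": 0},
    {"slide": [0.0025, 0, 0.0075], "roll": 0},
    {"slide": [0.0025, 0, 0.0075], "roll": 0}
  ]
}}

```text
t: 12.12
eef_pos: [565.1, -227.1, 12.7]
tcp_rot: [3.141, -0.0, 0.032]
ft_force: [5.0, 1.1, 2.8]
opening: 0.525
grip_force: 30.0
```

```bash
python3 - <<'E'
from h import *
plate(('wrist',),(-45,10));s=state();print(s['eef_pos'],s['ft_force'])
E
```

```text
wrist 29192 slope x,y deg [0.1 0. ] z0 -4.0 X [-63.4  27. ] Y [-85.5  82.4]
[ 565.05561183 -227.07196161   12.72437269] [5.00307194 0.85778915 2.17804476]
```

{"api": "step_arm", "payload": {
  "increments": [
    {"slide": [0, 0, 0], "roll": 0},
    {"slide": [0, 0, 0], "roll": 0},
    {"slide": [0, 0, 0], "roll": 0}
  ],
  "fingers": 0.85
}}

```text
t: 12.55
eef_pos: [564.5, -227.1, 12.6]
tcp_rot: [-3.141, 0.001, 0.032]
ft_force: [0.2, -0.6, 0.4]
opening: 0.779
grip_force: 0.0
```

{"api": "step_arm", "payload": {
  "increments": [
    {"slide": [0, 0, -0.04], "roll": 0},
    {"slide": [0, 0, -0.1], "roll": 0},
    {"slide": [0, 0, -0.16], "roll": 0},
    {"slide": [0, 0, -0.2], "roll": 0},
    {"slide": [0, 0, -0.2], "roll": 0}
  ]
}}

```text
t: 13.18
eef_pos: [565.7, -227.5, 216.0]
tcp_rot: [3.139, -0.005, 0.032]
ft_force: [0.8, 0.1, -0.8]
opening: 0.847
grip_force: 0.0
```

```bash
python3 - <<'E'
from h import *
np.set_printoptions(precision=2,suppress=True)
c=cam('wrist');save(c,'w4.png');W=cloud(c);x,y,z=[W[...,i] for i in range(3)]
hsv=cv2.cvtColor(c['color'],cv2.COLOR_RGB2HSV);H,S,V=[hsv[...,i].astype(int) for i in range(3)]
a=.0318;X=(x-533.2)*np.cos(a)+(y+228.4)*np.sin(a);Y=-(x-533.2)*np.sin(a)+(y+228.4)*np.cos(a)
m=(z>5)&(z<13)&(X>-50)&(X<61.5)&(abs(Y)<88)&(S<60)
A=np.c_[X[m],Y[m],np.ones(m.sum())];f=np.linalg.lstsq(A,z[m],rcond=None)[0];print('plane',f,m.sum(),np.percentile(X[m],[.5,99.5]),np.percentile(Y[m],[.5,99.5]))
t=(z>37)&(z<48)&(abs(X)<60)&(abs(Y)<60);print('tab',t.sum(),rect(np.c_[X[t],Y[t]]),np.median(z[t]))
ye=(H>18)&(H<35)&(S>120)&(z>50)&(X>70)&(X<140)&(abs(Y-60)<40);print('knob',ye.sum(),rect(W[ye][:,:2]),rect(np.c_[X[ye],Y[ye]]))
E
```

```text
plane [-0.    0.    8.43] 20103 [-49.49  58.29] [-84.84  82.87]
tab 901 [28.6 -0.9 12.3 49.7  0.1] 42.123432114865025
knob 899 [ 636.8 -165.1   12.2   39.4   85.8] [105.6  59.9  12.2  39.4  84. ]
```

View pics/w4.png

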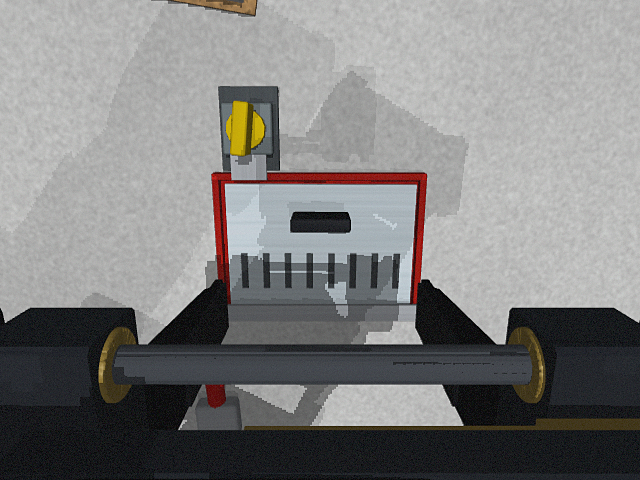

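The plate is seated flat: cols 222-415, offset (-1.4,-0.9) mm from tray centre, clear of the tongue at (248,168). Before the clamp I flip the wrist half a turn for range.

{"api": "step_arm", "payload": {
  "increments": [
    {"slide": [0, 0, 0], "roll": -0.18},
    {"slide": [0, 0, 0], "roll": -0.36},
    {"slide": [0, 0, 0], "roll": -0.54},
    {"slide": [0, 0, 0], "roll": -0.72},
    {"slide": [0, 0, 0], "roll": -0.9}
  ],
  "fingers": 0.6
}}

```text
t: 13.85
eef_pos: [564.3, -226.8, 210.8]
tcp_rot: [-3.138, 0.001, 0.938]
ft_force: [-0.2, 0.5, 0.6]
opening: 0.602
grip_force: 0.0
```

{"api": "step_arm", "payload": {
  "increments": [
    {"slide": [0, 0, 0], "roll": -0.18},
    {"slide": [0, 0, 0], "roll": -0.36},
    {"slide": [0, 0, 0], "roll": -0.54},
    {"slide": [0, 0, 0], "roll": -0.72},
    {"slide": [0, 0, 0], "roll": -0.9}
  ]
}}

```text
t: 14.48
eef_pos: [564.3, -226.8, 210.8]
tcp_rot: [-3.139, -0.002, 1.838]
ft_force: [0.3, 0.7, 0.1]
opening: 0.602
grip_force: 0.0
```

{"api": "step_arm", "payload": {
  "increments": [
    {"slide": [0, 0, 0], "roll": -0.18},
    {"slide": [0, 0, 0], "roll": -0.36},
    {"slide": [0, 0, 0], "roll": -0.54},
    {"slide": [0, 0, 0], "roll": -0.72},
    {"slide": [0, 0, 0], "roll": -0.9}
  ]
}}

```text
t: 15.1
eef_pos: [564.3, -226.8, 210.8]
tcp_rot: [3.141, -0.003, 2.738]
ft_force: [-0.7, -0.8, 0.6]
opening: 0.6
grip_force: 0.0
```

{"api": "step_arm", "payload": {
  "increments": [
    {"slide": [0, 0, 0], "roll": -0.18},
    {"slide": [0, 0, 0], "roll": -0.337},
    {"slide": [0, 0, 0], "roll": -0.337}
  ]
}}

```text
t: 15.48
eef_pos: [564.4, -226.9, 211.2]
tcp_rot: [3.141, -0.003, 3.068]
ft_force: [0.4, 0.8, -0.4]
opening: 0.601
grip_force: 0.0
```

```bash
python3 - <<'E'
from h import *
print(np.round(state()['joints'],3))
go(636.8,-165.1,110,3.0686)
E
```

```text
[-0.491  0.472  1.604 -0.     1.069 -1.988]
slide [-0.0679, 0.0669, 0.1011] roll -0.001 rows 3.0 from [ 564.4 -226.9  211.2] [ 3.1406e+00 -2.5000e-03  3.0676e+00]
```

{"api": "step_arm", "payload": {
  "increments": [
    {"slide": [-0.03, 0.03, 0.045], "roll": 0},
    {"slide": [-0.068, 0.067, 0.1], "roll": 0},
    {"slide": [-0.068, 0.067, 0.1], "roll": 0},
    {"slide": [-0.068, 0.067, 0.1], "roll": 0}
  ]
}}

```text
t: 15.98
eef_pos: [637.3, -165.0, 112.0]
tcp_rot: [3.141, -0.002, 3.068]
ft_force: [0.4, -0.3, 0.5]
opening: 0.602
grip_force: 0.0
```

```bash
python3 - <<'E'
from h import *
go(636.8,-165.1,30,3.0686)
c=cam('wrist');save(c,'w5.png')
E
```

```text
slide [0.0003, -0.0001, 0.082] roll -0.0009 rows 2.0 from [ 637.3 -165.   112. ] [ 3.1413e+00 -1.8000e-03  3.0677e+00]
```

View pics/w5.png

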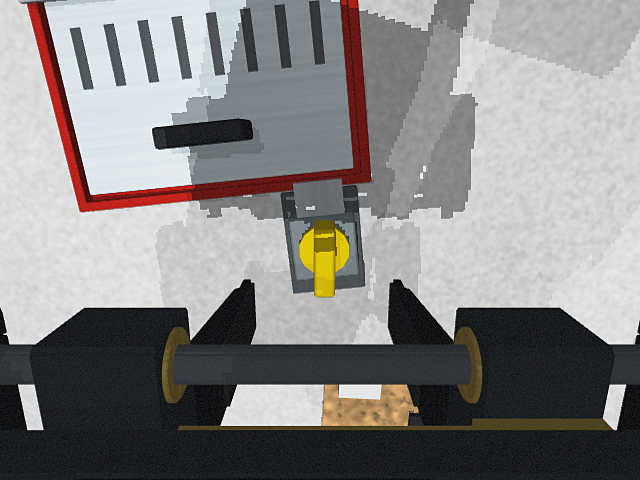

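The bar lies at (324,260), midway between the fingers. Lower, grip, slide.

{"api": "step_arm", "payload": {
  "increments": [
    {"slide": [0, 0, 0.04], "roll": 0},
    {"slide": [0, 0, 0.07], "roll": 0},
    {"slide": [0, 0, 0.081], "roll": 0},
    {"slide": [0, 0, 0.081], "roll": 0}
  ]
}}

```text
t: 16.52
eef_pos: [637.6, -166.0, 32.8]
tcp_rot: [-3.141, 0.001, 3.068]
ft_force: [0.5, 0.6, -0.3]
opening: 0.6
grip_force: 0.0
```

{"api": "step_arm", "payload": {
  "increments": [
    {"slide": [0, 0, 0], "roll": 0},
    {"slide": [0, 0, 0], "roll": 0},
    {"slide": [0, 0, 0], "roll": 0},
    {"slide": [0, 0, 0], "roll": 0},
    {"slide": [0, 0, 0], "roll": 0}
  ],
  "fingers": 0.0
}}

```text
t: 17.15
eef_pos: [637.7, -164.7, 31.9]
tcp_rot: [3.141, -0.0, 3.068]
ft_force: [1.8, 22.8, 6.0]
opening: 0.134
grip_force: 11.3
```

{"api": "step_arm", "payload": {
  "increments": [
    {"slide": [0.005, -0.0005, 0], "roll": 0},
    {"slide": [0.01, -0.001, 0], "roll": 0},
    {"slide": [0.015, -0.0015, 0], "roll": 0},
    {"slide": [0.02, -0.002, 0], "roll": 0},
    {"slide": [0.0215, -0.0022, 0], "roll": 0}
  ]
}}

```text
t: 17.77
eef_pos: [619.8, -164.6, 32.1]
tcp_rot: [3.141, 0.009, 3.068]
ft_force: [23.7, 13.6, -11.8]
opening: 0.123
grip_force: 30.0
```

{"api": "step_arm", "payload": {
  "increments": [
    {"slide": [0.0005, 0, 0], "roll": 0},
    {"slide": [0.0005, 0, 0], "roll": 0}
  ]
}}

```text
t: 18.02
eef_pos: [619.8, -164.5, 32.1]
tcp_rot: [3.141, 0.009, 3.068]
ft_force: [22.1, 12.0, -11.1]
opening: 0.123
grip_force: 30.0
```

```bash
python3 - <<'E'
from h import *
s=state();print(np.round(s['eef_pos'],1),np.round(s['ft_force'],1),np.round(s['moment'],2),s['grip_force'])
E
```

```text
[ 619.8 -164.5   32.1] [ 22.1  12.  -11.1] [ 2.55 -4.32 -0.03] 29.964670836925507
```

```bash
python3 - <<'E'
from h import *
c=cam('wrist');save(c,'w6.png');W=cloud(c);x,y,z=[W[...,i] for i in range(3)]
a=.0318;X=(x-533.2)*np.cos(a)+(y+228.4)*np.sin(a);Y=-(x-533.2)*np.sin(a)+(y+228.4)*np.cos(a)
m=(z>14.5)&(z<23)&(abs(Y-60)<12)&(X>20)&(X<75);print(m.sum(),np.percentile(X[m],[0.5,2,10]))
m=(z>14.5)&(z<23)&(X>40)&(X<58);print(np.percentile(Y[m],[2,98]))
t=(z>34)&(z<48)&(abs(X)<50)&(abs(Y)<50);print('tab',t.sum(),rect(np.c_[X[t],Y[t]]))
E
```

```text
3365 [46.33211084 46.4555764  48.39744705]
[45.67580296 74.40430612]
tab 4482 [28.8 -0.7 50.  12.2 89.8]
```

View pics/w6.png

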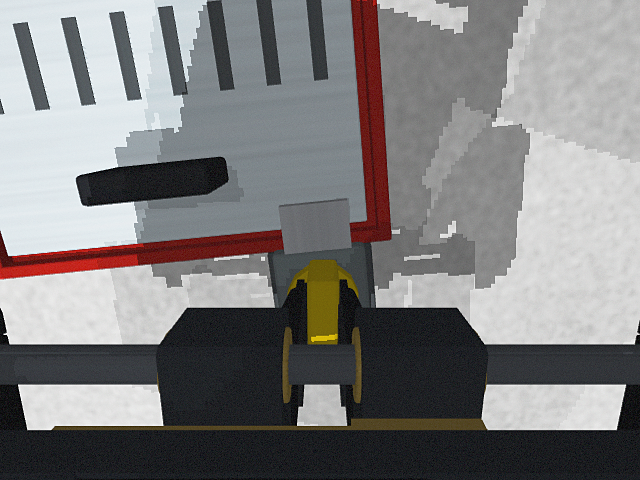

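The tongue (280-352, 200-255) now lies over the plate's edge, travel ≈18 mm. I relieve the side load and push a little further.

{"api": "step_arm", "payload": {
  "increments": [
    {"slide": [0.0, -0.001, 0], "roll": 0},
    {"slide": [0.001, -0.0015, 0], "roll": 0},
    {"slide": [0.002, -0.0015, 0], "roll": 0},
    {"slide": [0.002, -0.0015, 0], "roll": 0}
  ]
}}

```text
t: 18.58
eef_pos: [619.4, -164.8, 32.2]
tcp_rot: [3.14, 0.013, 3.068]
ft_force: [32.3, 21.2, -14.3]
opening: 0.123
grip_force: 29.9
```

```bash
python3 - <<'E'
from h import *
s=state();print(np.round(s['eef_pos'],1),np.round(s['ft_force'],1),np.round(s['moment'],2),s['grip_force'])
c=cam('wrist');W=cloud(c);x,y,z=[W[...,i] for i in range(3)]
a=.0318;X=(x-533.2)*np.cos(a)+(y+228.4)*np.sin(a);Y=-(x-533.2)*np.sin(a)+(y+228.4)*np.cos(a)
m=(z>14.5)&(z<23)&(abs(Y-60)<12)&(X>20)&(X<75);print(m.sum(),np.percentile(X[m],[0.5,2,10]))
E
```

```text
[ 619.4 -164.8   32.2] [ 32.3  21.2 -14.3] [ 4.16 -6.12 -0.04] 29.92914229631424
3346 [46.26181599 46.37010418 48.33808824]
```

{"api": "step_arm", "payload": {
  "increments": [
    {"slide": [-0.001, 0.002, 0], "roll": 0},
    {"slide": [-0.002, 0.003, 0], "roll": 0},
    {"slide": [-0.002, 0.003, 0], "roll": 0}
  ]
}}

```text
t: 19.0
eef_pos: [619.8, -164.2, 32.1]
tcp_rot: [-3.141, 0.009, 3.069]
ft_force: [20.5, 4.7, -11.4]
opening: 0.124
grip_force: 30.0
```

```bash
python3 - <<'E'
from h import *
s=state();print(np.round(s['eef_pos'],1),np.round(s['ft_force'],1),np.round(s['moment'],2),s['grip_force'])
E
```

```text
[ 619.8 -164.2   32.1] [ 20.5   4.7 -11.4] [ 0.94 -3.91 -0.03] 29.96877819299698
```

{"api": "step_arm", "payload": {
  "increments": [
    {"slide": [-0.002, 0.0005, 0], "roll": 0},
    {"slide": [-0.002, 0.0005, 0], "roll": 0.15},
    {"slide": [-0.002, 0.0005, 0], "roll": 0.3},
    {"slide": [-0.002, 0.0005, 0], "roll": 0.45},
    {"slide": [-0.002, 0.0005, 0], "roll": 0.6}
  ]
}}

```text
t: 19.62
eef_pos: [620.0, -164.3, 32.1]
tcp_rot: [3.139, 0.005, 2.464]
ft_force: [11.6, 0.9, -6.3]
opening: 0.128
grip_force: 30.0
```

{"api": "step_arm", "payload": {
  "increments": [
    {"slide": [0, 0, 0], "roll": 0.15},
    {"slide": [0, 0, 0], "roll": 0.3},
    {"slide": [0, 0, 0], "roll": 0.45},
    {"slide": [0, 0, 0], "roll": 0.55},
    {"slide": [0, 0, 0], "roll": 0.6}
  ]
}}

```text
t: 20.25
eef_pos: [619.9, -164.4, 32.0]
tcp_rot: [3.137, 0.003, 1.866]
ft_force: [9.8, -0.2, -5.3]
opening: 0.128
grip_force: 30.0
```

{"api": "step_arm", "payload": {
  "increments": [
    {"slide": [0, 0, 0], "roll": 0.02},
    {"slide": [0, 0, 0], "roll": 0.03},
    {"slide": [0, 0, 0], "roll": 0.03}
  ]
}}

```text
t: 20.62
eef_pos: [619.9, -164.3, 32.1]
tcp_rot: [3.137, 0.003, 1.84]
ft_force: [10.5, 0.7, -5.4]
opening: 0.127
grip_force: 30.1
```

```bash
python3 - <<'E'
from h import *
s=state();print(np.round(s['eef_pos'],1),np.round(s['tcp_rot'],3),np.round(s['ft_force'],1),np.round(s['moment'],2),s['grip_force'])
c=cam('wrist');W=cloud(c);x,y,z=[W[...,i] for i in range(3)]
hsv=cv2.cvtColor(c['color'],cv2.COLOR_RGB2HSV);H,S,V=[hsv[...,i].astype(int) for i in range(3)]
a=.0318;X=(x-533.2)*np.cos(a)+(y+228.4)*np.sin(a);Y=-(x-533.2)*np.sin(a)+(y+228.4)*np.cos(a)
m=(z>14.5)&(z<23)&(abs(Y-60)<12)&(X>20)&(X<75);print(m.sum(),m.any() and np.percentile(X[m],[0.5,2,10]))
E
```

```text
[ 619.9 -164.3   32.1] [3.137e+00 3.000e-03 1.840e+00] [10.5  0.7 -5.4] [ 0.01 -1.96  0.57] 30.126416981220245
2955 [46.60061698 46.96347789 49.10863964]
```

{"api": "step_arm", "payload": {
  "increments": [
    {"slide": [0, 0, 0], "roll": 0},
    {"slide": [0, 0, 0], "roll": 0},
    {"slide": [0, 0, 0], "roll": 0}
  ],
  "fingers": 0.6
}}

```text
t: 21.05
eef_pos: [617.5, -164.0, 31.8]
tcp_rot: [-3.141, -0.0, 1.839]
ft_force: [-0.9, -0.2, 0.2]
opening: 0.385
grip_force: 0.0
```

{"api": "step_arm", "payload": {
  "increments": [
    {"slide": [0, 0, -0.03], "roll": 0},
    {"slide": [0, 0, -0.08], "roll": 0},
    {"slide": [0, 0, -0.14], "roll": 0},
    {"slide": [0, 0, -0.19], "roll": 0},
    {"slide": [0, 0, -0.19], "roll": 0}
  ]
}}

```text
t: 21.68
eef_pos: [618.8, -164.4, 226.1]
tcp_rot: [3.136, 0.004, 1.839]
ft_force: [0.2, -0.2, -0.3]
opening: 0.602
grip_force: 0.0
```

```bash
python3 - <<'E'
from h import *
c=cam('wrist');save(c,'w7.png');W=cloud(c);x,y,z=[W[...,i] for i in range(3)]
hsv=cv2.cvtColor(c['color'],cv2.COLOR_RGB2HSV);H,S,V=[hsv[...,i].astype(int) for i in range(3)]
a=.0318;X=(x-533.2)*np.cos(a)+(y+228.4)*np.sin(a);Y=-(x-533.2)*np.sin(a)+(y+228.4)*np.cos(a)
m=(z>14.5)&(z<23)&(abs(Y-60)<12)&(X>20)&(X<75);print(m.sum(),m.any() and np.percentile(X[m],[0.5,2,10]))
ye=(H>18)&(H<35)&(S>120)&(z>50)&(X>50)&(X<130)&(abs(Y-60)<40);print('knob',ye.sum(),rect(np.c_[X[ye],Y[ye]]))
m=(z>5)&(z<13)&(X>-50)&(X<61.5)&(abs(Y)<88)&(S<60)
A=np.c_[X[m],Y[m],np.ones(m.sum())];print(np.linalg.lstsq(A,z[m],rcond=None)[0],m.sum())
go(556.7,263,250,0.08+1.57)
print(np.round(state()['joints'],2))
E
```

```text
818 [46.51143443 46.87735398 49.00421229]
knob 5190 [92.6 68.7 83.7 53.8 13.5]
[-1.63864096e-03 -2.26348257e-04  8.38778359e+00] 16108
slide [0.428, 0.0541, -0.0272] roll 0.1887 rows 7.0 from [ 617.9 -164.1  223.5] [3.1392e+00 1.9000e-03 1.8387e+00]
[-0.36  0.5   1.51 -0.    1.12 -0.63]
```

{"api": "step_arm", "payload": {
  "increments": [
    {"slide": [0.06, 0.008, -0.005], "roll": 0.04},
    {"slide": [0.12, 0.016, -0.01], "roll": 0.08},
    {"slide": [0.18, 0.024, -0.015], "roll": 0.12},
    {"slide": [0.24, 0.032, -0.02], "roll": 0.16},
    {"slide": [0.3, 0.039, -0.025], "roll": 0.189}
  ]
}}

```text
t: 22.35
eef_pos: [574.8, 137.4, 245.4]
tcp_rot: [-3.139, 0.0, 1.648]
ft_force: [0.9, -0.0, 0.3]
opening: 0.601
grip_force: 0.0
```

{"api": "step_arm", "payload": {
  "increments": [
    {"slide": [0.06, -0.005, 0], "roll": 0},
    {"slide": [0.1, -0.008, 0], "roll": 0},
    {"slide": [0.1, -0.008, 0], "roll": 0},
    {"slide": [0.1, -0.008, 0], "roll": 0}
  ]
}}

```text
t: 22.85
eef_pos: [559.7, 234.1, 245.7]
tcp_rot: [-3.14, 0.001, 1.65]
ft_force: [-0.4, -0.1, 0.5]
opening: 0.598
grip_force: 0.0
```

```bash
python3 - <<'E'
from h import *
s=state();print(np.round(s['eef_pos'],1),np.round(s['tcp_rot'],3))
c=cam('wrist');save(c,'w8.png');W=cloud(c);x,y,z=[W[...,i] for i in range(3)];v,u=np.mgrid[0:480,0:640]
hsv=cv2.cvtColor(c['color'],cv2.COLOR_RGB2HSV);H,S,V=[hsv[...,i].astype(int) for i in range(3)]
cap=(z>90)&(z<99)&(v<470)&(x>420)&(x<720)&(y>170)&(y<350);n,l,st,ce=cv2.connectedComponentsWithStats(cap.astype(np.uint8))
for i in range(1,n):
    if st[i,4]>100: P=W[l==i];print('cap',st[i,4],rect(P[:,:2]),np.median(P[:,2]))
bl=(H>100)&(H<125)&(S>150)&(x>420)&(x<720)&(y>160)&(y<370);print('rack',rect(W[bl&(z>25)&(z<35)][:,:2]))
c=cam('scene');W=cloud(c);x,y,z=[W[...,i] for i in range(3)]
hsv=cv2.cvtColor(c['color'],cv2.COLOR_RGB2HSV);H,S,V=[hsv[...,i].astype(int) for i in range(3)]
ye=(H>18)&(H<35)&(S>120)&(V>80)&(x>580)&(x<720)&(y>-260)&(y<-80)
print('knob scene',ye.sum(),rect(W[ye&(z>50)][:,:2]))
E
```

```text
[559.7 234.1 245.7] [-3.14e+00  1.00e-03  1.65e+00]
cap 1698 [474.8 293.2  33.1  33.   51.9] 93.34519121473515
cap 1669 [548.5 299.   33.   32.7   3.8] 93.30873907281827
cap 1425 [480.3 219.8  33.8  32.5   4.7] 93.27631845690554
cap 1421 [553.9 225.2  33.2  32.9  46.5] 93.28852097364475
cap 1434 [627.5 230.8  32.9  33.2  41.9] 93.17321552988562
rack [551.1 262.  215.7 140.8   4.2]
knob scene 195 [ 622.4 -164.    13.1   38.1   19.6]
```

View pics/w8.png

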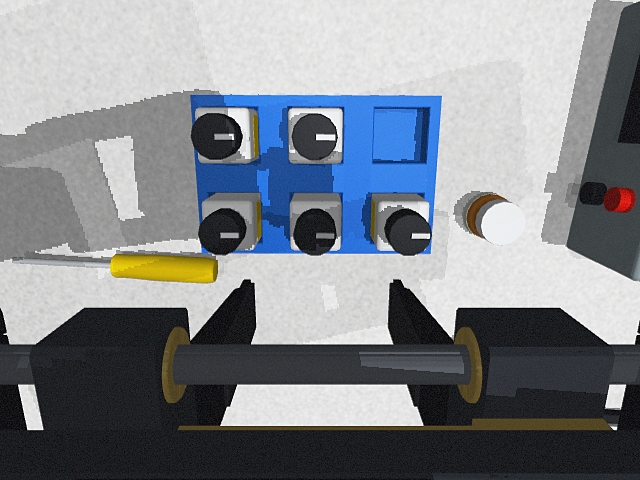

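The rack view shows five caps at (218,136), (315,137), (222,230), (315,231) and (408,230), all with marks pointing right; the pocket at (400,135) is empty. The knob now reads about 1.26 rad, so it's locked. I try the middle near cap first.

{"api": "step_arm", "payload": {
  "increments": [
    {"slide": [-0.0084, -0.0065, 0.05], "roll": 0},
    {"slide": [-0.0084, -0.0065, 0.1], "roll": 0},
    {"slide": [-0.0084, -0.0065, 0.15], "roll": 0},
    {"slide": [-0.0084, -0.0065, 0.1755], "roll": 0},
    {"slide": [-0.0084, -0.0065, 0.1755], "roll": 0}
  ]
}}

```text
t: 23.58
eef_pos: [553.6, 224.4, 69.7]
tcp_rot: [-3.138, 0.001, 1.648]
ft_force: [0.5, 0.4, 0.8]
opening: 0.599
grip_force: 0.0
```

{"api": "step_arm", "payload": {
  "increments": [
    {"slide": [0, 0, 0], "roll": 0},
    {"slide": [0, 0, 0], "roll": 0},
    {"slide": [0, 0, 0], "roll": 0},
    {"slide": [0, 0, 0], "roll": 0}
  ],
  "fingers": 0.2
}}

```text
t: 24.08
eef_pos: [554.6, 225.9, 72.4]
tcp_rot: [3.14, -0.0, 1.65]
ft_force: [-0.9, -0.7, 7.5]
opening: 0.353
grip_force: 30.0
```

{"api": "step_arm", "payload": {
  "increments": [
    {"slide": [0, 0, 0], "roll": 0.07},
    {"slide": [0, 0, 0], "roll": 0.14},
    {"slide": [0, 0, 0], "roll": 0.21},
    {"slide": [0, 0, 0], "roll": 0.28},
    {"slide": [0, 0, 0], "roll": 0.28}
  ]
}}

```text
t: 24.7
eef_pos: [554.6, 226.3, 72.3]
tcp_rot: [3.14, -0.001, 1.369]
ft_force: [-1.1, 1.9, 5.6]
opening: 0.351
grip_force: 30.0
```

```bash
python3 - <<'E'
from h import *
s=state();print(np.round(s['eef_pos'],1),np.round(s['tcp_rot'],3),np.round(s['ft_force'],1),np.round(s['moment'],3),s['grip_force'])
E
```

```text
[554.6 226.3  72.3] [ 3.140e+00 -1.000e-03  1.369e+00] [-1.1  1.9  5.6] [0.4   0.083 0.132] 30.003095099818893
```

{"api": "step_arm", "payload": {
  "increments": [
    {"slide": [0, 0, 0], "roll": 0.05},
    {"slide": [0, 0, 0], "roll": 0.1},
    {"slide": [0, 0, 0], "roll": 0.1}
  ]
}}

```text
t: 25.08
eef_pos: [554.4, 226.1, 72.2]
tcp_rot: [3.14, -0.001, 1.271]
ft_force: [-0.8, 1.8, 5.8]
opening: 0.348
grip_force: 30.0
```

```bash
python3 - <<'E'
from h import *
for i in range(3):
    cam('wrist');s=state();print(np.round(s['tcp_rot'],3),np.round(s['ft_force'],1),np.round(s['moment'],3))
E
```

```text
[ 3.140e+00 -1.000e-03  1.271e+00] [-1.5  0.3  6.3] [0.132 0.155 0.531]
[ 3.140e+00 -1.000e-03  1.271e+00] [-0.8  1.2  6. ] [0.168 0.092 0.5  ]
[ 3.140e+00 -1.000e-03  1.271e+00] [-0.4 -0.3  5.8] [0.217 0.079 0.551]
```

Mz rises to 0.53 N m, so cap B is sound. Next is cap A.

{"api": "step_arm", "payload": {
  "increments": [
    {"slide": [0, 0, 0], "roll": 0},
    {"slide": [0, 0, 0], "roll": 0},
    {"slide": [0, 0, 0], "roll": 0}
  ],
  "fingers": 0.6
}}

```text
t: 25.6
eef_pos: [554.1, 225.8, 71.2]
tcp_rot: [-3.141, 0.0, 1.27]
ft_force: [0.2, 0.4, 0.2]
opening: 0.582
grip_force: 0.0
```

{"api": "step_arm", "payload": {
  "increments": [
    {"slide": [0, 0, -0.025], "roll": 0},
    {"slide": [0, 0, -0.04], "roll": 0},
    {"slide": [-0.015, -0.037, -0.04], "roll": -0.17},
    {"slide": [-0.027, -0.0687, -0.04], "roll": -0.34},
    {"slide": [-0.027, -0.0687, -0.04], "roll": -0.38}
  ]
}}

```text
t: 26.22
eef_pos: [478.5, 220.3, 111.6]
tcp_rot: [-3.141, 0.0, 1.654]
ft_force: [0.3, 0.8, 0.5]
opening: 0.602
grip_force: 0.0
```

{"api": "step_arm", "payload": {
  "increments": [
    {"slide": [0, 0, 0.0], "roll": 0},
    {"slide": [0, 0, 0.02], "roll": 0},
    {"slide": [0, 0, 0.037], "roll": 0},
    {"slide": [0, 0, 0.037], "roll": 0}
  ]
}}

```text
t: 26.72
eef_pos: [480.4, 220.2, 73.4]
tcp_rot: [-3.14, 0.001, 1.649]
ft_force: [0.2, -0.4, -0.4]
opening: 0.6
grip_force: 0.0
```

{"api": "step_arm", "payload": {
  "increments": [
    {"slide": [0, 0, 0], "roll": 0},
    {"slide": [0, 0, 0], "roll": 0},
    {"slide": [0, 0, 0], "roll": 0},
    {"slide": [0, 0, 0], "roll": 0}
  ],
  "fingers": 0.2
}}

```text
t: 27.22
eef_pos: [480.8, 220.5, 74.8]
tcp_rot: [3.141, -0.0, 1.65]
ft_force: [-0.5, -0.5, 3.9]
opening: 0.35
grip_force: 30.0
```

{"api": "step_arm", "payload": {
  "increments": [
    {"slide": [0, 0, 0], "roll": 0.1},
    {"slide": [0, 0, 0], "roll": 0.2},
    {"slide": [0, 0, 0], "roll": 0.3},
    {"slide": [0, 0, 0], "roll": 0.38},
    {"slide": [0, 0, 0], "roll": 0.38}
  ]
}}

```text
t: 27.85
eef_pos: [480.4, 220.1, 74.7]
tcp_rot: [3.141, 0.001, 1.27]
ft_force: [-2.0, -3.0, 5.6]
opening: 0.351
grip_force: 30.0
```

```bash
python3 - <<'E'
from h import *
for i in range(2):
    cam('wrist');s=state();print(np.round(s['eef_pos'],1),np.round(s['tcp_rot'],3),np.round(s['ft_force'],1),np.round(s['moment'],3))
E
```

```text
[480.4 220.1  74.7] [3.141e+00 1.000e-03 1.271e+00] [-1.1 -3.   5.2] [-0.533  0.18   0.357]
[480.4 220.1  74.7] [3.141e+00 1.000e-03 1.271e+00] [-2.6 -2.6  4.5] [-0.562  0.212  0.306]
```

{"api": "step_arm", "payload": {
  "increments": [
    {"slide": [0, 0, 0], "roll": 0.04},
    {"slide": [0, 0, 0], "roll": 0.08},
    {"slide": [0, 0, 0], "roll": 0.08}
  ]
}}

```text
t: 28.32
eef_pos: [480.5, 220.4, 74.6]
tcp_rot: [3.141, 0.0, 1.191]
ft_force: [-0.8, -1.5, 5.7]
opening: 0.346
grip_force: 30.0
```

```bash
python3 - <<'E'
from h import *
for i in range(2):
    cam('wrist');s=state();print(np.round(s['eef_pos'],1),np.round(s['tcp_rot'],3),np.round(s['ft_force'],1),np.round(s['moment'],3))
E
```

```text
[480.5 220.4  74.6] [ 3.141 -0.     1.191] [-1.8 -1.1  5.1] [-0.168  0.168  0.162]
[480.5 220.4  74.6] [3.141 0.    1.191] [-1.5 -1.9  4.9] [-0.188  0.286  0.156]
```

The moment fell while turning, so it's ambiguous: slip, or a loose cap. The white marks will settle it. I twist all the others by 0.5 too, then read the marks. Next is cap D.

{"api": "step_arm", "payload": {
  "increments": [
    {"slide": [0, 0, 0], "roll": 0},
    {"slide": [0, 0, 0], "roll": 0},
    {"slide": [0, 0, 0], "roll": 0}
  ],
  "fingers": 0.6
}}

```text
t: 28.8
eef_pos: [480.5, 220.4, 74.2]
tcp_rot: [-3.142, 0.0, 1.19]
ft_force: [0.2, -1.2, -0.4]
opening: 0.579
grip_force: 0.0
```

{"api": "step_arm", "payload": {
  "increments": [
    {"slide": [0, 0, -0.025], "roll": 0},
    {"slide": [0, 0, -0.04], "roll": 0},
    {"slide": [0.035, -0.017, -0.04], "roll": -0.17},
    {"slide": [0.0661, -0.0323, -0.04], "roll": -0.34},
    {"slide": [0.0661, -0.0323, -0.04], "roll": -0.46}
  ]
}}

```text
t: 29.42
eef_pos: [474.9, 295.7, 114.4]
tcp_rot: [3.141, -0.0, 1.657]
ft_force: [0.9, 0.0, 0.0]
opening: 0.601
grip_force: 0.0
```

{"api": "step_arm", "payload": {
  "increments": [
    {"slide": [0, 0, 0.0], "roll": 0},
    {"slide": [0, 0, 0.02], "roll": 0},
    {"slide": [0, 0, 0.039], "roll": 0},
    {"slide": [0, 0, 0.039], "roll": 0}
  ]
}}

```text
t: 29.92
eef_pos: [474.8, 293.1, 74.4]
tcp_rot: [-3.14, 0.001, 1.647]
ft_force: [0.2, -0.4, 0.3]
opening: 0.601
grip_force: 0.0
```

{"api": "step_arm", "payload": {
  "increments": [
    {"slide": [0, 0, 0], "roll": 0},
    {"slide": [0, 0, 0], "roll": 0},
    {"slide": [0, 0, 0], "roll": 0},
    {"slide": [0, 0, 0], "roll": 0}
  ],
  "fingers": 0.2
}}

```text
t: 30.42
eef_pos: [475.3, 293.8, 75.8]
tcp_rot: [3.141, -0.0, 1.65]
ft_force: [-1.4, -1.0, 5.2]
opening: 0.353
grip_force: 30.0
```

{"api": "step_arm", "payload": {
  "increments": [
    {"slide": [0, 0, 0], "roll": 0.1},
    {"slide": [0, 0, 0], "roll": 0.2},
    {"slide": [0, 0, 0], "roll": 0.3},
    {"slide": [0, 0, 0], "roll": 0.38},
    {"slide": [0, 0, 0], "roll": 0.38}
  ]
}}

```text
t: 31.05
eef_pos: [475.1, 293.9, 75.8]
tcp_rot: [3.141, -0.0, 1.269]
ft_force: [-2.0, -0.3, 6.2]
opening: 0.349
grip_force: 30.0
```

```bash
python3 - <<'E'
from h import *
for i in range(2):
    cam('wrist');s=state();print(np.round(s['eef_pos'],1),np.round(s['tcp_rot'],3),np.round(s['ft_force'],1),np.round(s['moment'],3))
E
```

```text
[475.1 293.8  75.8] [ 3.141 -0.     1.269] [-2.2  0.7  5.4] [-0.076  0.36  -0.044]
[475.1 293.9  75.8] [ 3.141 -0.     1.27 ] [-2.1  0.1  5.4] [-0.038  0.356 -0.002]
```

{"api": "step_arm", "payload": {
  "increments": [
    {"slide": [0, 0, 0], "roll": 0.06},
    {"slide": [0, 0, 0], "roll": 0.12},
    {"slide": [0, 0, 0], "roll": 0.12}
  ]
}}

```text
t: 31.52
eef_pos: [475.0, 293.9, 75.8]
tcp_rot: [3.142, -0.0, 1.149]
ft_force: [-2.6, -1.1, 6.3]
opening: 0.347
grip_force: 30.0
```

```bash
python3 - <<'E'
from h import *
for i in range(2):
    cam('wrist');s=state();print(np.round(s['eef_pos'],1),np.round(s['tcp_rot'],3),np.round(s['ft_force'],1),np.round(s['moment'],3))
E
```

```text
[475.1 293.9  75.8] [ 3.141 -0.     1.149] [-1.7 -0.   6.4] [0.058 0.373 0.023]
[475.  293.9  75.8] [ 3.141 -0.     1.15 ] [-3.   0.7  7. ] [-0.048  0.443 -0.117]
```

D turns freely, so it's loose. Next are E and C.

{"api": "step_arm", "payload": {
  "increments": [
    {"slide": [0, 0, 0], "roll": 0},
    {"slide": [0, 0, 0], "roll": 0},
    {"slide": [0, 0, 0], "roll": 0}
  ],
  "fingers": 0.6
}}

```text
t: 32.0
eef_pos: [475.1, 293.7, 75.2]
tcp_rot: [-3.142, 0.0, 1.15]
ft_force: [0.3, -0.7, -1.2]
opening: 0.581
grip_force: 0.0
```

{"api": "step_arm", "payload": {
  "increments": [
    {"slide": [0, 0, -0.025], "roll": 0},
    {"slide": [0, 0, -0.04], "roll": 0},
    {"slide": [0.018, 0.033, -0.04], "roll": -0.17},
    {"slide": [0.0354, 0.0649, -0.04], "roll": -0.34},
    {"slide": [0.0354, 0.0649, -0.04], "roll": -0.5}
  ]
}}

```text
t: 32.62
eef_pos: [550.9, 299.4, 115.2]
tcp_rot: [3.14, -0.0, 1.654]
ft_force: [-0.7, 0.3, -0.1]
opening: 0.601
grip_force: 0.0
```

{"api": "step_arm", "payload": {
  "increments": [
    {"slide": [0, 0, 0.0], "roll": 0},
    {"slide": [0, 0, 0.02], "roll": 0},
    {"slide": [0, 0, 0.039], "roll": 0},
    {"slide": [0, 0, 0.039], "roll": 0}
  ]
}}

```text
t: 33.12
eef_pos: [547.9, 299.3, 75.4]
tcp_rot: [-3.139, 0.001, 1.647]
ft_force: [0.1, 0.5, -0.2]
opening: 0.6
grip_force: 0.0
```

{"api": "step_arm", "payload": {
  "increments": [
    {"slide": [0, 0, 0], "roll": 0},
    {"slide": [0, 0, 0], "roll": 0},
    {"slide": [0, 0, 0], "roll": 0},
    {"slide": [0, 0, 0], "roll": 0}
  ],
  "fingers": 0.2
}}

```text
t: 33.62
eef_pos: [549.0, 299.7, 76.9]
tcp_rot: [3.141, -0.0, 1.65]
ft_force: [-2.0, -0.1, 5.0]
opening: 0.348
grip_force: 30.0
```

{"api": "step_arm", "payload": {
  "increments": [
    {"slide": [0, 0, 0], "roll": 0.1},
    {"slide": [0, 0, 0], "roll": 0.2},
    {"slide": [0, 0, 0], "roll": 0.3},
    {"slide": [0, 0, 0], "roll": 0.38},
    {"slide": [0, 0, 0], "roll": 0.38}
  ]
}}

```text
t: 34.25
eef_pos: [548.7, 299.3, 76.8]
tcp_rot: [3.142, 0.001, 1.27]
ft_force: [-2.3, -2.1, 5.5]
opening: 0.347
grip_force: 30.0
```

```bash
python3 - <<'E'
from h import *
for i in range(2):
    cam('wrist');s=state();print(np.round(s['eef_pos'],1),np.round(s['tcp_rot'],3),np.round(s['ft_force'],1),np.round(s['moment'],3))
E
```

```text
[548.6 299.3  76.7] [-3.142e+00  1.000e-03  1.271e+00] [-2.6 -2.   5.5] [-0.478  0.371  0.283]
[548.6 299.3  76.8] [-3.142e+00  1.000e-03  1.271e+00] [-3.2 -3.2  6.6] [-0.47   0.407  0.177]
```

{"api": "step_arm", "payload": {
  "increments": [
    {"slide": [0, 0, 0], "roll": 0.06},
    {"slide": [0, 0, 0], "roll": 0.12},
    {"slide": [0, 0, 0], "roll": 0.12}
  ]
}}

```text
t: 34.72
eef_pos: [548.7, 299.6, 76.6]
tcp_rot: [3.141, 0.0, 1.151]
ft_force: [-2.4, 0.1, 5.7]
opening: 0.349
grip_force: 30.0
```

```bash
python3 - <<'E'
from h import *
for i in range(2):
    cam('wrist');s=state();print(np.round(s['eef_pos'],1),np.round(s['tcp_rot'],3),np.round(s['ft_force'],1),np.round(s['moment'],3))
E
```

```text
[548.7 299.6  76.7] [3.141 0.    1.152] [-2.9  0.   5.2] [-0.041  0.414  0.515]
[548.7 299.6  76.7] [3.141 0.    1.152] [-2.8 -0.   6.2] [-0.088  0.444  0.502]
```

{"api": "step_arm", "payload": {
  "increments": [
    {"slide": [0, 0, 0], "roll": 0},
    {"slide": [0, 0, 0], "roll": 0},
    {"slide": [0, 0, 0], "roll": 0}
  ],
  "fingers": 0.6
}}

```text
t: 35.2
eef_pos: [548.9, 299.5, 76.1]
tcp_rot: [-3.142, 0.0, 1.15]
ft_force: [-0.4, 0.2, -0.7]
opening: 0.577
grip_force: 0.0
```

{"api": "step_arm", "payload": {
  "increments": [
    {"slide": [0, 0, -0.025], "roll": 0},
    {"slide": [0, 0, -0.04], "roll": 0},
    {"slide": [-0.015, 0.05, -0.04], "roll": -0.17},
    {"slide": [-0.03, 0.0999, -0.04], "roll": -0.34},
    {"slide": [-0.03, 0.0999, -0.04], "roll": -0.5}
  ]
}}

```text
t: 35.83
eef_pos: [630.1, 228.8, 116.2]
tcp_rot: [3.141, 0.0, 1.652]
ft_force: [-1.4, 0.2, 1.0]
opening: 0.6
grip_force: 0.0
```

{"api": "step_arm", "payload": {
  "increments": [
    {"slide": [0, 0, 0.0], "roll": 0},
    {"slide": [0, 0, 0.02], "roll": 0},
    {"slide": [0, 0, 0.039], "roll": 0},
    {"slide": [0, 0, 0.039], "roll": 0}
  ]
}}

```text
t: 36.33
eef_pos: [626.7, 231.5, 75.7]
tcp_rot: [-3.139, 0.001, 1.649]
ft_force: [0.5, -0.4, -0.1]
opening: 0.6
grip_force: 0.0
```

{"api": "step_arm", "payload": {
  "increments": [
    {"slide": [0, 0, 0], "roll": 0},
    {"slide": [0, 0, 0], "roll": 0},
    {"slide": [0, 0, 0], "roll": 0},
    {"slide": [0, 0, 0], "roll": 0}
  ],
  "fingers": 0.2
}}

```text
t: 36.83
eef_pos: [628.1, 231.4, 77.9]
tcp_rot: [3.14, -0.0, 1.65]
ft_force: [-0.0, 0.1, 2.7]
opening: 0.352
grip_force: 30.0
```

{"api": "step_arm", "payload": {
  "increments": [
    {"slide": [0, 0, 0], "roll": 0.1},
    {"slide": [0, 0, 0], "roll": 0.2},
    {"slide": [0, 0, 0], "roll": 0.3},
    {"slide": [0, 0, 0], "roll": 0.38},
    {"slide": [0, 0, 0], "roll": 0.38}
  ]
}}

```text
t: 37.45
eef_pos: [628.0, 231.4, 77.8]
tcp_rot: [3.141, -0.0, 1.27]
ft_force: [0.4, 0.4, 3.9]
opening: 0.349
grip_force: 30.0
```

```bash
python3 - <<'E'
from h import *
for i in range(2):
    cam('wrist');s=state();print(np.round(s['eef_pos'],1),np.round(s['tcp_rot'],3),np.round(s['ft_force'],1),np.round(s['moment'],3))
E
```

```text
[628.  231.4  77.8] [ 3.141 -0.     1.271] [-0.2  1.4  4.5] [ 0.028  0.007 -0.012]
[628.  231.4  77.8] [ 3.141 -0.     1.272] [0.2 0.  5.4] [0.143 0.029 0.005]
```

{"api": "step_arm", "payload": {
  "increments": [
    {"slide": [0, 0, 0], "roll": 0.06},
    {"slide": [0, 0, 0], "roll": 0.12},
    {"slide": [0, 0, 0], "roll": 0.12}
  ]
}}

```text
t: 37.92
eef_pos: [627.9, 231.5, 77.8]
tcp_rot: [3.141, -0.001, 1.151]
ft_force: [0.1, 0.4, 5.9]
opening: 0.346
grip_force: 30.0
```

```bash
python3 - <<'E'
from h import *
for i in range(2):
    cam('wrist');s=state();print(np.round(s['eef_pos'],1),np.round(s['tcp_rot'],3),np.round(s['ft_force'],1),np.round(s['moment'],3))
E
```

```text
[627.9 231.5  77.8] [ 3.141e+00 -1.000e-03  1.151e+00] [0.4 1.3 4.9] [ 0.195  0.1   -0.057]
[627.9 231.5  77.8] [ 3.141 -0.     1.151] [-0.7  0.3  5.4] [0.17  0.119 0.017]
```

E is sound (0.5 N m). C is loose and currently gripped, so I carry it straight to the plate.

{"api": "step_arm", "payload": {
  "increments": [
    {"slide": [0, 0, -0.02], "roll": 0},
    {"slide": [0, 0, -0.06], "roll": 0},
    {"slide": [0, 0, -0.115], "roll": 0},
    {"slide": [-0.05, 0.01, -0.115], "roll": 0},
    {"slide": [-0.1, 0.02, -0.115], "roll": 0}
  ]
}}

```text
t: 38.65
eef_pos: [604.5, 131.1, 192.4]
tcp_rot: [3.141, 0.0, 1.153]
ft_force: [-0.4, -0.3, -1.2]
opening: 0.346
grip_force: 30.0
```

{"api": "step_arm", "payload": {
  "increments": [
    {"slide": [-0.06, 0.012, 0], "roll": 0},
    {"slide": [-0.12, 0.025, 0], "roll": 0},
    {"slide": [-0.18, 0.037, 0], "roll": 0},
    {"slide": [-0.24, 0.05, 0], "roll": 0},
    {"slide": [-0.3, 0.062, 0], "roll": 0}
  ]
}}

```text
t: 39.28
eef_pos: [538.2, -169.1, 192.1]
tcp_rot: [-3.141, 0.0, 1.151]
ft_force: [0.5, -0.2, -1.2]
opening: 0.349
grip_force: 30.0
```

{"api": "step_arm", "payload": {
  "increments": [
    {"slide": [-0.05, 0.01, 0], "roll": 0},
    {"slide": [-0.09, 0.019, 0], "roll": 0},
    {"slide": [-0.107, 0.0225, 0], "roll": 0},
    {"slide": [-0.107, 0.0225, 0], "roll": 0}
  ]
}}

```text
t: 39.78
eef_pos: [515.6, -274.4, 191.9]
tcp_rot: [-3.141, -0.0, 1.149]
ft_force: [0.3, 0.2, -1.5]
opening: 0.349
grip_force: 30.0
```

```bash
python3 - <<'E'
from h import *
go(516.6,-274,83,1.151)
c=cam('wrist');save(c,'w9.png');W=cloud(c);x,y,z=[W[...,i] for i in range(3)]
a=.0318;X=(x-533.2)*np.cos(a)+(y+228.4)*np.sin(a);Y=-(x-533.2)*np.sin(a)+(y+228.4)*np.cos(a)
t=(z>34)&(z<48)&(abs(X)<60)&(abs(Y)<60);print('tab',t.sum(),t.any() and rect(np.c_[X[t],Y[t]]))
E
```

```text
slide [0.0007, 0.0009, 0.1089] roll -0.0019 rows 2.0 from [ 515.6 -274.4  191.9] [-3.1408e+00 -2.0000e-04  1.1491e+00]
tab 1159 [28.4 -1.1 49.7 12.  89.7]
```

View pics/w9.png

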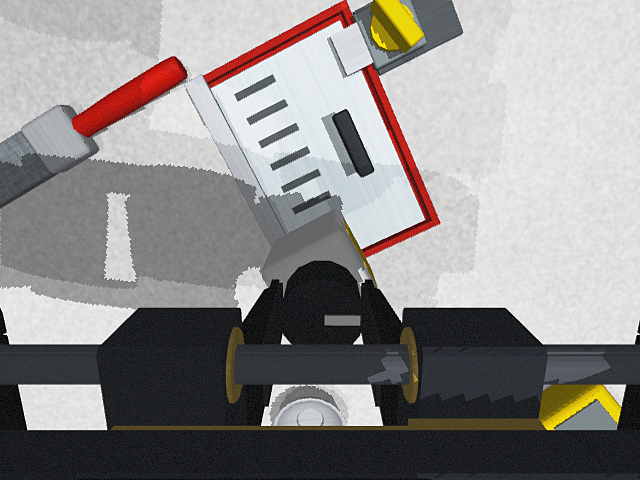

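Bottle C hangs at (320,290), squared to the tray, and the keeper and plate are still in place. I lower it.

{"api": "step_arm", "payload": {
  "increments": [
    {"slide": [0.0005, 0.001, 0.045], "roll": 0},
    {"slide": [0.0005, 0.001, 0.085], "roll": 0},
    {"slide": [0.0005, 0.001, 0.1], "roll": 0},
    {"slide": [0.0005, 0.001, 0.105], "roll": 0},
    {"slide": [0.0005, 0.001, 0.108], "roll": 0}
  ]
}}

```text
t: 40.45
eef_pos: [517.7, -274.0, 85.3]
tcp_rot: [3.14, 0.0, 1.15]
ft_force: [-0.1, -0.5, -0.4]
opening: 0.345
grip_force: 30.0
```

{"api": "step_arm", "payload": {
  "increments": [
    {"slide": [0, 0, 0.001], "roll": 0},
    {"slide": [0, 0, 0.002], "roll": 0},
    {"slide": [0, 0, 0.002], "roll": 0}
  ]
}}

```text
t: 40.83
eef_pos: [517.1, -274.2, 82.7]
tcp_rot: [3.141, 0.0, 1.15]
ft_force: [-0.2, 0.1, -2.8]
opening: 0.347
grip_force: 30.0
```

```bash
python3 - <<'E'
from h import *
s=state();print(np.round(s['eef_pos'],1),np.round(s['ft_force'],1))
E
```

```text
[ 517.1 -274.2   82.7] [-0.2  0.1 -2.8]
```

{"api": "step_arm", "payload": {
  "increments": [
    {"slide": [0, 0, 0.001], "roll": 0},
    {"slide": [0, 0, 0.002], "roll": 0},
    {"slide": [0, 0, 0.002], "roll": 0}
  ]
}}

```text
t: 41.2
eef_pos: [517.3, -274.2, 80.8]
tcp_rot: [3.141, 0.0, 1.15]
ft_force: [0.4, -0.3, 4.0]
opening: 0.348
grip_force: 30.0
```

```bash
python3 - <<'E'
from h import *
s=state();print(np.round(s['eef_pos'],1),np.round(s['ft_force'],1))
E
```

```text
[ 517.3 -274.2   80.8] [ 0.4 -0.3  4. ]
```

{"api": "step_arm", "payload": {
  "increments": [
    {"slide": [0, 0, 0], "roll": 0},
    {"slide": [0, 0, 0], "roll": 0},
    {"slide": [0, 0, 0], "roll": 0}
  ],
  "fingers": 0.6
}}

```text
t: 41.58
eef_pos: [517.0, -274.0, 80.2]
tcp_rot: [-3.141, -0.0, 1.15]
ft_force: [-0.6, 0.2, 0.5]
opening: 0.581
grip_force: 0.0
```

{"api": "step_arm", "payload": {
  "increments": [
    {"slide": [0, 0, -0.03], "roll": 0},
    {"slide": [0, 0, -0.08], "roll": 0},
    {"slide": [0, 0, -0.14], "roll": 0},
    {"slide": [0.02, -0.007, -0.165], "roll": 0},
    {"slide": [0.075, -0.026, -0.165], "roll": 0}
  ]
}}

```text
t: 42.2
eef_pos: [524.6, -195.9, 247.3]
tcp_rot: [3.137, 0.0, 1.147]
ft_force: [0.8, 0.6, -0.3]
opening: 0.601
grip_force: 0.0
```

{"api": "step_arm", "payload": {
  "increments": [
    {"slide": [0.058, -0.02, 0], "roll": 0},
    {"slide": [0.116, -0.04, 0], "roll": 0},
    {"slide": [0.174, -0.061, 0], "roll": 0},
    {"slide": [0.232, -0.081, 0], "roll": 0},
    {"slide": [0.29, -0.102, 0], "roll": 0}
  ]
}}

```text
t: 42.82
eef_pos: [549.3, 113.4, 245.4]
tcp_rot: [3.141, 0.0, 1.15]
ft_force: [0.3, 0.3, 0.6]
opening: 0.599
grip_force: 0.0
```

{"api": "step_arm", "payload": {
  "increments": [
    {"slide": [0.055, -0.02, 0], "roll": -0.15},
    {"slide": [0.1, -0.035, 0], "roll": -0.3},
    {"slide": [0.116, -0.041, 0], "roll": -0.45},
    {"slide": [0.116, -0.041, 0], "roll": -0.5},
    {"slide": [0.116, -0.041, 0], "roll": -0.5}
  ]
}}

```text
t: 43.45
eef_pos: [559.2, 234.2, 245.1]
tcp_rot: [-3.141, 0.0, 1.65]
ft_force: [0.5, -0.3, -0.2]
opening: 0.597
grip_force: 0.0
```

```bash
python3 - <<'E'
from h import *
s=state();print(np.round(s['eef_pos'],1),np.round(s['tcp_rot'],3))
c=cam('wrist');a=c['color'][80:270,170:450,::-1];W=cloud(c);x,y,z=[W[...,i] for i in range(3)]
cv2.imwrite('pics/w10.png',cv2.resize(a,(800,543),interpolation=cv2.INTER_CUBIC))
hsv=cv2.cvtColor(c['color'],cv2.COLOR_RGB2HSV);V=hsv[...,2].astype(int);S=hsv[...,1].astype(int)
for n,p in dict(A=(480.3,219.8),B=(553.9,225.2),D=(474.8,293.2),E=(548.5,299)).items():
    d=np.hypot(x-p[0],y-p[1]);m=(d<22)&(z>90)&(z<100);w=m&(V>150)&(S<60)
    P=W[m];(cx,cy),r=cv2.minEnclosingCircle(P[:,:2].astype(np.float32))
    q=W[w][:,:2];u,sv,vt=np.linalg.svd(q-q.mean(0),full_matrices=False)
    print(n,m.sum(),w.sum(),'c',round(cx,1),round(cy,1),'r',round(r,1),'axis deg',round(np.degrees(np.arctan2(vt[0,1],vt[0,0]))%180,1),'dir',np.round(np.degrees(np.arctan2(*(q.mean(0)-[cx,cy])[::-1])),1))
E
```

```text
[559.2 234.2 245.1] [-3.141  0.     1.65 ]
A 1435 65 c 480.3 219.5 r 16.9 axis deg 3.4 dir -7.0
B 1433 6 c 554.0 225.1 r 16.9 axis deg 168.8 dir -94.9
D 1706 96 c 474.8 293.1 r 17.0 axis deg 155.6 dir -24.6
E 1692 117 c 548.3 298.8 r 16.9 axis deg 170.1 dir -5.7
```

View pics/w10.png

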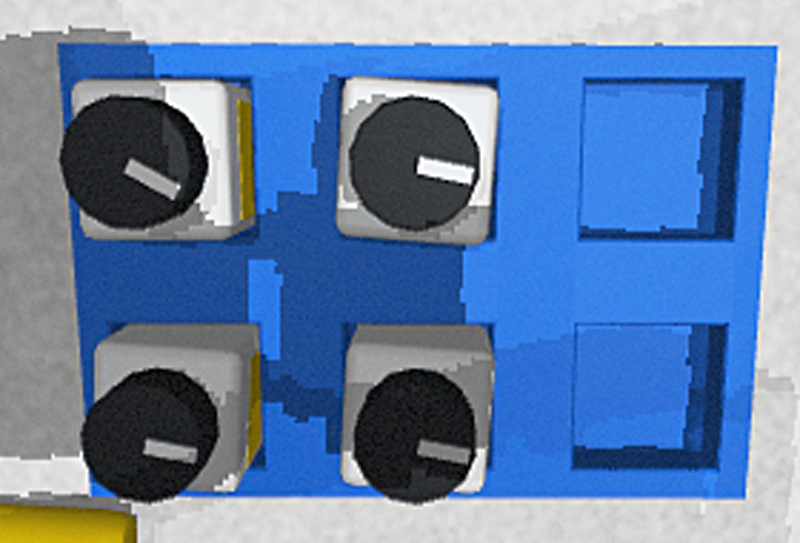

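D's mark at (155,178) has turned about 28°, while the others (A at (170,450), B and E) moved only about 10°. So A, B and E are sound and D is loose. I fetch D.

{"api": "step_arm", "payload": {
  "increments": [
    {"slide": [0.033, -0.04, 0.03], "roll": 0},
    {"slide": [0.0654, -0.0795, 0.07], "roll": 0},
    {"slide": [0.0654, -0.0795, 0.12], "roll": 0},
    {"slide": [0.0654, -0.0795, 0.165], "roll": 0},
    {"slide": [0.0654, -0.0795, 0.17], "roll": 0}
  ]
}}

```text
t: 44.12
eef_pos: [473.9, 292.2, 73.3]
tcp_rot: [-3.137, 0.002, 1.648]
ft_force: [0.8, -0.0, 1.0]
opening: 0.599
grip_force: 0.0
```

{"api": "step_arm", "payload": {
  "increments": [
    {"slide": [0, 0, 0], "roll": 0},
    {"slide": [0, 0, 0], "roll": 0},
    {"slide": [0, 0, 0], "roll": 0},
    {"slide": [0, 0, 0], "roll": 0},
    {"slide": [0, 0, 0], "roll": 0}
  ],
  "fingers": 0.2
}}

```text
t: 44.75
eef_pos: [475.4, 293.2, 76.6]
tcp_rot: [3.14, -0.001, 1.65]
ft_force: [-1.4, -1.2, 7.2]
opening: 0.35
grip_force: 30.0
```

{"api": "step_arm", "payload": {
  "increments": [
    {"slide": [0, 0, -0.02], "roll": 0},
    {"slide": [0, 0, -0.06], "roll": 0},
    {"slide": [0, 0, -0.115], "roll": 0},
    {"slide": [-0.05, 0, -0.115], "roll": 0},
    {"slide": [-0.1, 0, -0.115], "roll": 0}
  ]
}}

```text
t: 45.38
eef_pos: [482.8, 192.4, 191.3]
tcp_rot: [3.14, -0.0, 1.651]
ft_force: [1.7, -0.1, -1.0]
opening: 0.349
grip_force: 30.0
```

{"api": "step_arm", "payload": {
  "increments": [
    {"slide": [-0.06, 0, 0], "roll": 0},
    {"slide": [-0.12, 0, 0], "roll": 0},
    {"slide": [-0.18, 0, 0], "roll": 0},
    {"slide": [-0.24, 0, 0], "roll": 0},
    {"slide": [-0.3, 0.001, 0], "roll": 0}
  ]
}}

```text
t: 46.0
eef_pos: [507.4, -107.7, 190.9]
tcp_rot: [3.141, 0.0, 1.65]
ft_force: [1.0, 1.2, -1.2]
opening: 0.349
grip_force: 30.0
```

{"api": "step_arm", "payload": {
  "increments": [
    {"slide": [-0.05, 0, 0], "roll": 0},
    {"slide": [-0.079, 0, 0], "roll": 0},
    {"slide": [-0.079, 0, 0], "roll": 0},
    {"slide": [-0.079, 0, 0], "roll": 0}
  ]
}}

```text
t: 46.5
eef_pos: [513.5, -183.9, 190.5]
tcp_rot: [-3.141, -0.0, 1.65]
ft_force: [0.4, -0.3, -2.0]
opening: 0.35
grip_force: 30.0
```

```bash
python3 - <<'E'
from h import *
go(513.8,-184,84,1.65)
c=cam('wrist');save(c,'w11.png')
E
```

```text
slide [-0.0002, 0.0003, 0.1065] roll -0.0003 rows 2.0 from [ 513.5 -183.9  190.5] [-3.1415e+00 -2.0000e-04  1.6497e+00]
```

View pics/w11.png

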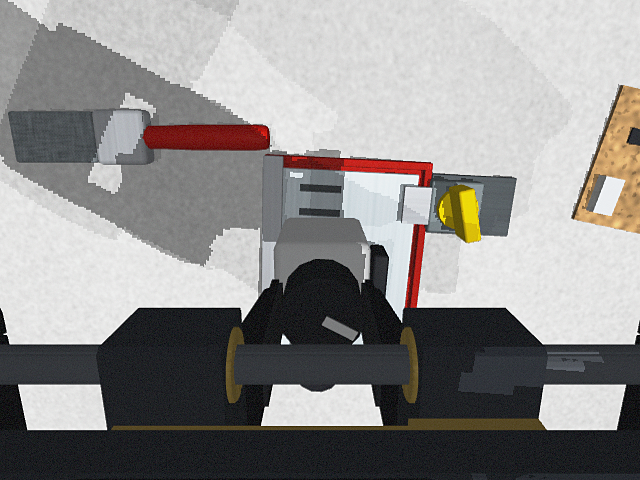

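Bottle D hangs at (320,290) above its slot. Lower and release.

{"api": "step_arm", "payload": {
  "increments": [
    {"slide": [0, 0, 0.045], "roll": 0},
    {"slide": [0, 0, 0.085], "roll": 0},
    {"slide": [0, 0, 0.1], "roll": 0},
    {"slide": [0, 0, 0.105], "roll": 0},
    {"slide": [0, 0, 0.108], "roll": 0}
  ]
}}

```text
t: 47.18
eef_pos: [514.4, -184.5, 83.2]
tcp_rot: [3.14, 0.001, 1.65]
ft_force: [0.8, -0.6, -0.8]
opening: 0.348
grip_force: 30.0
```

{"api": "step_arm", "payload": {
  "increments": [
    {"slide": [0, 0, 0.001], "roll": 0},
    {"slide": [0, 0, 0.002], "roll": 0},
    {"slide": [0, 0, 0.003], "roll": 0},
    {"slide": [0, 0, 0.003], "roll": 0}
  ]
}}

```text
t: 47.68
eef_pos: [513.9, -184.5, 79.7]
tcp_rot: [3.141, 0.0, 1.65]
ft_force: [-0.8, 1.6, 3.5]
opening: 0.348
grip_force: 30.0
```

```bash
python3 - <<'E'
from h import *
s=state();print(np.round(s['eef_pos'],1),np.round(s['ft_force'],1))
E
```

```text
[ 513.9 -184.5   79.7] [-0.8  1.6  3.5]
```

{"api": "step_arm", "payload": {
  "increments": [
    {"slide": [0, 0, 0], "roll": 0},
    {"slide": [0, 0, 0], "roll": 0},
    {"slide": [0, 0, 0], "roll": 0}
  ],
  "fingers": 0.6
}}

```text
t: 48.05
eef_pos: [513.7, -184.5, 79.3]
tcp_rot: [-3.142, 0.0, 1.65]
ft_force: [0.3, 0.4, -1.3]
opening: 0.581
grip_force: 0.0
```

{"api": "step_arm", "payload": {
  "increments": [
    {"slide": [0, 0, -0.03], "roll": 0},
    {"slide": [0, 0, -0.08], "roll": 0},
    {"slide": [0, 0, -0.14], "roll": 0},
    {"slide": [0, 0, -0.2], "roll": 0},
    {"slide": [0, 0, -0.25], "roll": 0}
  ]
}}

```text
t: 48.68
eef_pos: [513.6, -184.4, 331.9]
tcp_rot: [3.14, 0.001, 1.65]
ft_force: [-0.0, -0.7, -0.8]
opening: 0.601
grip_force: 0.0
```

{"api": "step_arm", "payload": {
  "increments": [
    {"slide": [0, -0.05, 0], "roll": 0},
    {"slide": [0, -0.09, 0], "roll": 0},
    {"slide": [0, -0.09, 0], "roll": 0},
    {"slide": [0, -0.09, 0], "roll": 0}
  ]
}}

```text
t: 49.18
eef_pos: [424.5, -191.7, 329.5]
tcp_rot: [3.141, 0.0, 1.649]
ft_force: [0.1, 0.3, 0.9]
opening: 0.602
grip_force: 0.0
```

```bash
python3 - <<'E'
from h import *
c=cam('scene');W=cloud(c);x,y,z=[W[...,i] for i in range(3)]
cap=(z>88)&(z<105)&(x>420)&(x<720)&(y>-330)&(y<350);n,l,st,ce=cv2.connectedComponentsWithStats(cap.astype(np.uint8))
for i in range(1,n):
    if st[i,4]>30: P=W[l==i];print('cap',st[i,4],rect(P[:,:2]),np.median(P[:,2]))
cv2.imwrite('pics/s12.png',cv2.resize(c['color'][130:350,110:500,::-1],(800,451)))
c=cam('wrist');W=cloud(c);x,y,z=[W[...,i] for i in range(3)]
a=.0318;X=(x-533.2)*np.cos(a)+(y+228.4)*np.sin(a);Y=-(x-533.2)*np.sin(a)+(y+228.4)*np.cos(a)
m=(z>5)&(z<12)&(X>5)&(X<61)&(abs(Y)<88);A=np.c_[X[m],Y[m],np.ones(m.sum())]
print(m.sum(),m.sum()>50 and np.linalg.lstsq(A,z[m],rcond=None)[0])
E
```

```text
cap 239 [ 520.3 -272.9   33.5   32.8   71.1] 96.91674551657971
cap 239 [ 516.5 -181.1   32.2   32.2   71.7] 96.97225736738272
cap 252 [483.3 220.8  32.2  32.8  56.4] 94.19929056716055
cap 293 [557.1 226.5  33.2  33.4  39.2] 94.20283733276472
cap 303 [551.6 300.2  32.9  33.5  11.1] 94.25362764885428
4302 [-1.56448161e-03  1.20758042e-04  8.26058394e+00]
```

View pics/s12.png

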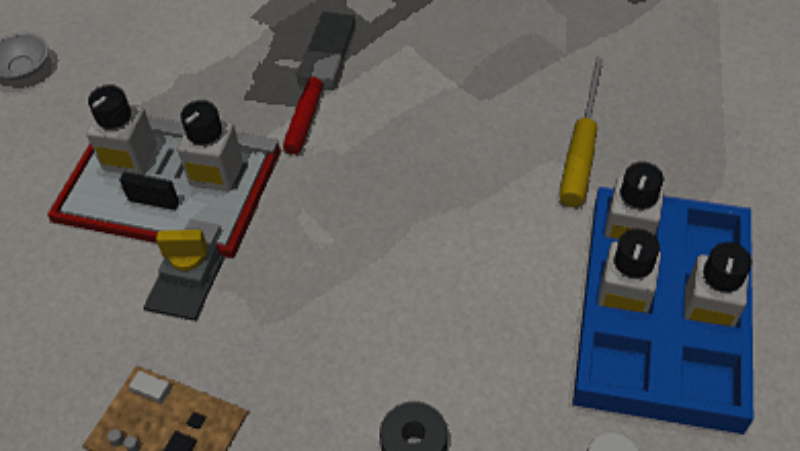

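The scene shows two bottles upright on the plate (caps at (110,105) and (200,122)), three upright in the rack, the knob locked, and everything else undisturbed. I hand in the job.

```bash
python3 -c "
from cell import env
print(env.job_done())"
```

```text
the job is handed in; nothing more can be done
None
```

The job is handed in, with no verdict returned: the plate is seated flat under the lip, the keeper is in (about 18 mm of travel measured) and locked, all five caps were twisted, the two loose-capped bottles (C and D, my labels) stand on the plate, and the three sound ones remain in the rack.

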